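Load the charging dock on the jeweller's bench

ROBOT

A 6-joint arm with a two-finger parallel gripper is mounted at the origin on the work surface. World frame = base frame: x ahead of the robot, y to its left, z up, the work surface at z = 0. Lengths are in mm, angles in rad, forces in N, time in s.
With the tool pointing down it reaches from about 300 to 775 mm from the base axis. Payload 14.6 kg.
Tool frame: the origin (TCP) lies midway between the tips of the shut fingers; the grasp point (between the pads) lies 19 mm behind it; z points along the fingers, y is the line along which they close (so a half turn about z gives the same grasp; the last joint's range is limited). The gripper opens to 94 mm and grips with 3 to 60 N. Pads are 16 mm wide; open, the fingers measure 119 mm over their backs; the gripper's body (75 mm by 177 mm) begins 78 mm behind the grasp point.
Start: joints at [-1.253, 0.3, 1.521, -0, 1.321, -0.067], TCP at [206.448, -509.773, 205.446] pointing down, gripper open.
Joint ranges: [-3.03, 3.03], [-0.79, 2.21], [0.23, 2.52], [-1.04, 4.18], [0, 3.07], [-2.55, 2.55]. Speed limits (rad/s): [2.22, 2.22, 2.57, 3.14, 3.14, 3.14].

INTERFACE

Orientations are given as [roll, pitch, yaw] about the fixed x, y, z axes, in that order (R = Rz(yaw) Ry(pitch) Rx(roll)).
In Python, from bench import manip gives the robot as it stands. The module is installed in compiled form; this text tells all that it offers.
- The arm moves only by the tool play_rows, never from a script. Its argument "motion" is a list of rows, each an object with "dp": the shift along the tool's x, y, z in mm, a list of three; "twist": the turn, a rotation vector about the tool's x, y, z in rad, a list of three; "fingers": the closure, from 0 (fully open) to 1 (shut). A call has exactly 10 rows; each row is the pose to reach, as a shift and turn from the pose commanded when the call began, along the tool's axes at that moment; what a row does not reach only later rows make up. A row lasts 1/8 s, in which the tool goes at most 62.5 mm and 10.7 degrees, less where a joint would pass 70% of its speed; a pose out of reach is approached as far as the arm can. A call with a gripper value outside its range is refused whole. The fingers move at their own pace and stop on an object; "force" is the grip in N (left out, the last holds). Time passes only in rows, so rows that repeat a pose let the fingers close, or fill a call up. It gives the time, the measured TCP pose, the force, the opening and the grip force at its end, in the units of the state.
- manip.sense(): the state, without advancing time (a new reading comes with each control period).
- manip.camera(name): name is "scene" or "side" or "wrist"; returns a dict with "image" (480x640x3 uint8, blue, green, red), "z_map" (480x640 float32, mm along the optical axis (not along the pixel's ray), 0 where there is no reading), "fov_y" (degrees; the focal length in pixels is half the picture's height over the tangent of half this angle, whatever the lens; pixels are square), "cx", "cy" (the principal point, pixels), "R" (3x3) and "t" (3): a world point X has camera coordinates R X + t. Camera axes: x right, y down, z forward; pixel columns grow to the right and rows downward; lengths in mm; the calibration is good to about 2 mm. A picture is of the moment at which its call begins.
- manip.sign_off(): hands the job in; it is judged then, once.
Trained networks look in the newest picture that a camera, given by its name, has taken for a name from the list of things; names that differ only in an ending like _2 or _b are one class to them, and where a whole thing is asked for, a point or a joint stands for the part that bears it (a point fixed in the world has none). Each returns a list of dicts, best first, with "p" (0 to 1); they miss things now and then, are a little off and sometimes report something else, mostly with a low value. They report only what shows in the picture. A call takes as long as a camera call. They do not tell look-alikes from the thing itself.
- manip.look_for(label, camera): "rect" ([left, top, right, bottom] in pixels, round what is visible of it).
- manip.regions_of(label, camera): "pixels" (480x640 bool, what is visible of it) and "rect" ([left, top, right, bottom] in pixels, round what is visible of it).
- manip.pinpoint(label, camera): "at" ([row, column] in pixels: a listed point, or the origin of a listed thing).
The state is a dict: "time": time; "joints": joint angles; "joint_velocities": joint speeds; "joint_torque": joint torques, N m; "eef_pos": TCP position; "tcp_rot": TCP orientation; "wrist_force": force on the tool from outside, world axes, zero at the start; "ft_torque": the same for the moment, N m; "grip_width": opening from 0.0 (shut) to 1.0 (fully open); "finger_force": force on a finger pad.
Only numpy, scipy, OpenCV 4.12 (cv2) and the standard library are available. Lean on these libraries where they do the work, as an engineer would, in place of code of your own. Each camera call takes 0.05 s, during which the arm holds its last target. There are 200 camera calls.

TASK

Put the loose battery packs of the cordless bench tools on charge: first switch the isolator off, then swing the dock's hold-down bar fully open, slide every pack on the bench nose first onto a rail of its own (any rail) until it clicks fully home against the stop, swing the bar closed into its catch, and only then switch the isolator on. Leave the other things on the bench undisturbed.

Things in the scene. Friction and masses are not known exactly. Their poses are not given: they have to be found in the camera images.
- pack_a: loose battery pack, 0.4 kg, may be absent: black body 80 (x) x 48 (y) x 42 mm tall; on top its green grip block 40 long (x -15 to +25) x 36 wide (y), 42 to 70 mm above the underside: grip it across its width. Origin: centre of the underside, z up, x towards the leading end (nose, brass strip on top; the rear has a white strip)
- pack_a_nose (a point): middle of the nose end of pack_a at its underside, 40 mm ahead of its origin. Underneath the pack a T-slot runs along x: 32 mm wide inside, 20 between its lips, lips 5 thick, ceiling 20 up
- pack_b: loose battery pack, 0.4 kg, may be absent: black body 80 (x) x 48 (y) x 42 mm tall; on top its blue grip block 40 long (x -15 to +25) x 36 wide (y), 42 to 70 mm above the underside: grip it across its width. Origin: centre of the underside, z up, x towards the leading end (nose, brass strip on top; the rear has a white strip)
- pack_b_nose (a point): middle of the nose end of pack_b at its underside, 40 mm ahead of its origin. Underneath the pack a T-slot runs along x: 32 mm wide inside, 20 between its lips, lips 5 thick, ceiling 20 up
- pack_c: loose battery pack, 0.4 kg, may be absent: black body 80 (x) x 48 (y) x 42 mm tall; on top its orange grip block 40 long (x -15 to +25) x 36 wide (y), 42 to 70 mm above the underside: grip it across its width. Origin: centre of the underside, z up, x towards the leading end (nose, brass strip on top; the rear has a white strip)
- pack_c_nose (a point): middle of the nose end of pack_c at its underside, 40 mm ahead of its origin. Underneath the pack a T-slot runs along x: 32 mm wide inside, 20 between its lips, lips 5 thick, ceiling 20 up
- dock: fixed charging dock; origin on the table under the seat centre of the middle lane; x = slide-on direction, away from the robot. Grey base plate 10 mm thick, x -115 to +75, y -142 to +142. Three T-rails at y +85, 0, -85, x -29 to +41, cap 28 wide, 7 to 13 mm above the plate. Flat plate at x -115 to -29: set a pack there, slide it on. Black charger body (stop) x 41 to 75, 60 high
- lane_1 (a point): where the nose point of a pack fully home on rail 1 lies: at the stop, on the plate's top, axes as the dock's; the home pack's origin is 40 mm back. A brass spring detent on the rail resists from about 16 mm before home (push of 5 to 10 N) and past about 8 mm before home pulls the pack in
- lane_2 (a point): where the nose point of a pack fully home on rail 2 lies: at the stop, on the plate's top, axes as the dock's; the home pack's origin is 40 mm back. Middle rail, same detent as rail 1
- lane_3 (a point): where the nose point of a pack fully home on rail 3 lies: at the stop, on the plate's top, axes as the dock's; the home pack's origin is 40 mm back. Same detent as rail 1. Hinge posts at dock x 60, y +-136, 70 mm high; catch posts at x -27, y +-136, 56 high
- bail (a joint): hinge of the steel hold-down bar of the dock: 0 = closed, resting in its catch posts just behind the grip blocks of packs that are home; grows to 1.95 rad as it is swung up and over, away from the robot (fully open); stiff, it stays where it is left; axis along the dock's y
- bail_grip (a point): middle of the red round sleeve (16 mm across, 55 long, along the dock's y) at the bar's right end, outside the dock's side; 87 mm from the hinge axis, 62 mm above the table when closed; pinch it from above across the dock's x
- bail_hinge (a point): point of the bail's hinge axis (along the dock's y) level with the sleeve's middle; the sleeve moves on a circle of 87 mm about it
- isolator_box: fixed grey switch box 110 (x) x 80 (y) x 45 mm tall, origin centre of its underside; white mark at its off end (-x), green mark at its on end (+x)
- isolator (a joint): toggle lever of the switch box, hinged 40 mm above the table about the box's y axis: 0 = off, leaning 0.5 rad to the box's -x; 1.0 = on, leaning 0.5 rad to +x; it snaps over the middle to either end
- lever_tip (a point): crown of the red toggle, 70 mm from the hinge along the lever; toggle 20 mm across, grip part 45 to 76 mm from the hinge
- pan: small steel pan, 100 mm across, 60 tall with a side handle mm; not part of the job; origin at its underside
- white_bottle: white plastic bottle, 56 mm across, 120 tall mm; not part of the job; origin at its underside
- flux_jar: amber jar, 60 mm across, 70 tall mm; not part of the job; origin at its underside
- pliers: red-handled pliers lying flat, 145 long mm; not part of the job; origin at its underside
- file_block: wooden block, 90 x 60 x 35 mm; not part of the job; origin at its underside
- graver: screwdriver-like graver lying flat, about 200 long mm; not part of the job; origin at its underside
- pumice: terracotta-coloured block, 100 x 50 x 30 mm; not part of the job; origin at its underside
There are look-alikes about, which are no part of the job. Of the things shaped like the isolator_box, the grey one is meant.

How it is judged:
By the outcome, as a careful person would: the job done as asked, in the order asked, and still so for the second after the job is handed in, with the robot touching nothing.
Of pack_a, pack_b, pack_c only 2 to 3 are there at a start; the rules pass over those that are not, and their reading is None.
At some moment in a run one of pack_a, pack_b, pack_c may be knocked a few centimetres aside while the robot is not near it.
Once in a run the grip may slacken for a moment while it holds something.
It also fails if it takes over 210 s, if anything falls off the work surface, if the arm or the gripper's body presses on something with over 40 N, if the wrist force passes 120 N, or if a joint passes its speed limit or range.

## Working session

There is one attempt and no reset: what is moved stays moved. The work goes in short steps, Python scripts to look and compute and a tool call to move; the robot and the scene stay as the last step left them, time stands still between calls to the robot, and variables do not carry over. Pictures are saved under pics/ and viewed, at most 14 in all, crops included, and the job is handed in when it is done.

Besides the shell and the picture viewer there is one more tool, called after "Call:" as name(argument=value, ...) on one line, values as JSON. play_rows: Moves the arm, as the interface text tells. Its arguments: {"type":"object","properties":{"motion":{"type":"array"},"force":{"type":"number"}},"required":["motion"]}

```bash
mkdir -p pics; cat > h.py <<'E'
import numpy as np, cv2
from bench import manip
from scipy.spatial.transform import Rotation as Ro
def cam(n): return manip.camera(n)
def world(c,r,col,z=None):
    f=240/np.tan(np.radians(c['fov_y'])/2); 
    ray=np.array([(col-c['cx'])/f,(r-c['cy'])/f,1.0]); R=np.array(c['R']);t=np.array(c['t'])
    if z is None:
        d=c['z_map'][int(round(r)),int(round(col))]; return R.T@(ray*d-t)
    o=-R.T@t; v=R.T@ray; return o+v*(z-o[2])/v[2]
def cloud(c,mask=None):
    f=240/np.tan(np.radians(c['fov_y'])/2); z=c['z_map']
    m=z>0
    if mask is not None: m&=mask
    r,q=np.nonzero(m); d=z[r,q]
    P=np.stack([(q-c['cx'])/f*d,(r-c['cy'])/f*d,d],1)-np.array(c['t'])
    return P@np.array(c['R']), c['image'][r,q], r,q
E
python3 - <<'E'
from h import *
s=manip.sense(); print({k:np.round(v,3).tolist() for k,v in s.items()})
for n in ('scene','side'):
    c=cam(n); cv2.imwrite(f'pics/{n}0.png',c['image']); print(n,c['fov_y'],np.round(-np.array(c['R']).T@c['t']))
    for l in ['pack_a','pack_b','pack_c','dock','isolator_box','bail_grip','bail_hinge','lever_tip','lane_1','lane_2','lane_3']:
        for d in manip.pinpoint(l,n)[:3]:
            r,q=d['at']
            if 0<=r<479.5 and 0<=q<639.5: print(n,l,round(d['p'],2),np.round([r,q]),np.round(world(c,min(r,479),min(q,639))))
E
```

```text
{'time': 0.0, 'joints': [-1.253, 0.3, 1.522, 0.0, 1.321, -0.067], 'joint_velocities': [-0.0, 0.002, 0.0, 0.001, -0.001, 0.0], 'joint_torque': [0.0, -53.18, -35.274, 0.071, 0.024, -0.0], 'eef_pos': [206.391, -509.515, 204.874], 'tcp_rot': [-3.14, -0.0, 0.385], 'wrist_force': [0.621, -0.583, 0.484], 'ft_torque': [-0.011, -0.008, -0.025], 'finger_force': 0.0, 'grip_width': 1.001}
scene 47.03338721081096 [1427. -740.  905.]
scene pack_a 0.74 [223. 419.] [612. 307.  29.]
scene pack_a 0.71 [208. 378.] [485. 269.  29.]
scene pack_a 0.66 [288. 192.] [ 484. -342.   47.]
scene pack_b 0.74 [223. 419.] [612. 307.  29.]
scene pack_b 0.71 [208. 378.] [485. 269.  29.]
scene pack_b 0.66 [288. 192.] [ 484. -342.   47.]
scene pack_c 0.74 [223. 419.] [612. 307.  29.]
scene pack_c 0.71 [208. 378.] [485. 269.  29.]
scene pack_c 0.66 [288. 192.] [ 484. -342.   47.]
scene dock 0.92 [269. 310.] [614. -89.  61.]
scene isolator_box 0.9 [285. 186.] [ 466. -346.   45.]
scene isolator_box 0.88 [271. 119.] [ 318. -450.   45.]
scene isolator_box 0.85 [246. 175.] [ 311. -296.   48.]
scene bail_grip 0.63 [264. 243.]
[... 1306 characters left out ...]
 [ 526. -257.   -2.]
side bail_grip 0.25 [190. 363.] [ 551. -328.   34.]
side bail_hinge 0.6 [200. 336.] [ 618. -260.    8.]
side lever_tip 0.64 [190. 392.] [ 486. -426.   -3.]
side lever_tip 0.49 [343. 274.] [430. 321.  43.]
side lever_tip 0.46 [224. 324.] [ 575. -125.   25.]
side lane_1 0.95 [241. 310.] [573. -42.  22.]
side lane_1 0.84 [225. 324.] [ 573. -121.   28.]
side lane_1 0.64 [257. 292.] [578.  46.  22.]
side lane_2 0.95 [241. 310.] [573. -42.  22.]
side lane_2 0.84 [225. 324.] [ 573. -121.   28.]
side lane_2 0.64 [257. 292.] [578.  46.  22.]
side lane_3 0.95 [241. 310.] [573. -42.  22.]
side lane_3 0.84 [225. 324.] [ 573. -121.   28.]
side lane_3 0.64 [257. 292.] [578.  46.  22.]
```

View pics/scene0.png

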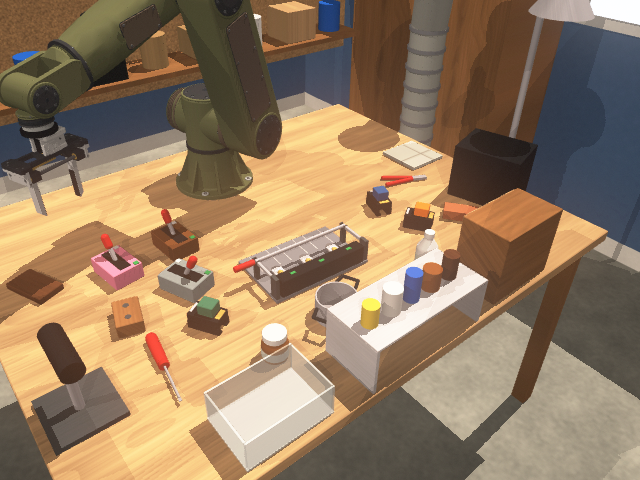

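View pics/side0.png

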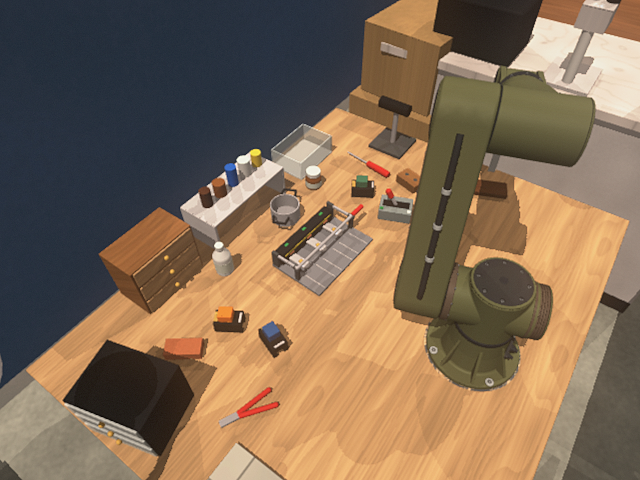

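```bash
cat >> h.py <<'E'
def rect(P):
    (cx,cy),(w,h),a=cv2.minAreaRect(P[:,:2].astype(np.float32))
    return np.round([cx,cy,w,h,a,len(P)],1)
HUE={'green':(45,90,60),'blue':(100,130,80),'orange':(9,22,150)}
def packs(c,lo=62,hi=78,box=(250,800,-500,500)):
    P,I,r,q=cloud(c); h=cv2.cvtColor(I[:,None],cv2.COLOR_BGR2HSV)[:,0]
    B=(P[:,0]>box[0])&(P[:,0]<box[1])&(P[:,1]>box[2])&(P[:,1]<box[3])
    for k,(a,b,s) in HUE.items():
        m=B&(h[:,0]>=a)&(h[:,0]<=b)&(h[:,1]>s)&(P[:,2]>lo)&(P[:,2]<hi)
        if m.sum()<15: continue
        G=P[m]; med=np.median(G[:,:2],0); G=G[np.linalg.norm(G[:,:2]-med,axis=1)<40]
        n=np.linalg.norm(P[:,:2]-med,axis=1)<70
        br=n&(h[:,0]>14)&(h[:,0]<32)&(h[:,1]>90)&(h[:,2]>90)&(P[:,2]>36)&(P[:,2]<48)
        wh=n&(h[:,1]<50)&(h[:,2]>140)&(P[:,2]>36)&(P[:,2]<48)
        print(k,rect(G),'z',np.round(np.median(G[:,2]),1),'brass',br.sum(),np.round(np.median(P[br],0)) if br.any() else '','white',wh.sum(),np.round(np.median(P[wh],0)) if wh.any() else '')
E
python3 - <<'E'
from h import *
for n in ('scene','side'):
    c=cam(n); print(n); P,I,r,q=cloud(c)
    m=(abs(P[:,2])<12)&(P[:,0]>300)&(P[:,0]<700)&(abs(P[:,1])<400); A=np.c_[P[m,:2],np.ones(m.sum())]
    print('table z fit',np.linalg.lstsq(A,P[m,2],rcond=None)[0], np.median(P[m,2]))
    packs(c)
    h=cv2.cvtColor(I[:,None],cv2.COLOR_BGR2HSV)[:,0]
    D=(P[:,0]>400)&(P[:,0]<720)&(P[:,1]>-240)&(P[:,1]<160)
    m=D&(abs(P[:,2]-60)<5)&(h[:,2]<70); print('charger top',rect(P[m]), np.median(P[m,2]))
    m=D&(abs(P[:,2]-10)<4)&(h[:,1]<60); print('plate',rect(P[m]))
    b=np.array([470,-340]); N=(np.linalg.norm(P[:,:2]-b,axis=1)<90)
    m=N&(abs(P[:,2]-45)<4)&(h[:,1]<70); print('iso top',rect(P[m]))
    m=N&(P[:,2]>55)&(h[:,1]>150)&((h[:,0]<10)|(h[:,0]>170)); print('lever',m.sum(),np.round(P[m].mean(0)),np.round(P[m].min(0)),np.round(P[m].max(0)))
    m=N&(abs(P[:,2]-45)<6)&(h[:,0]>40)&(h[:,0]<85)&(h[:,1]>90);print('greenmark',m.sum(),np.round(np.median(P[m],0)) if m.any() else '')
    m=D&(P[:,2]>40)&(h[:,1]>150)&((h[:,0]<10)|(h[:,0]>170)); print('sleeve',m.sum(),rect(P[m]),np.round(np.median(P[m],0)),P[m][:,2].max())
    cv2.imwrite(f'pics/{n}1.png',cv2.resize(c['image'][170:340,90:390] if n=='scene' else c['image'][150:310,250:450],None,fx=2.6 if n=='scene' else 3.7,fy=2.6 if n=='scene' else 3.7,interpolation=cv2.INTER_CUBIC))
E
```

```text
scene
table z fit [-5.57605692e-04 -6.37046602e-04  1.35092651e+00] 0.3646110610386163
green [ 575.7 -349.5   39.4   35.9   34.4  179. ] z 70.0 brass 75 [ 597. -336.   43.] white 23 [ 541. -367.   43.]
blue [457.9 300.8  32.2  39.5  64.9  64. ] z 69.4 brass 30 [483. 292.  44.] white 1 [419. 305.  43.]
orange [595.  329.7  39.9  44.1  32.8 125. ] z 68.8 brass 30 [616. 348.  43.] white 12 [559. 313.  43.]
charger top [0. 0. 0. 0. 0. 0.] nan
plate [ 571.3  -45.7  283.6  289.2   86.5 1787. ]
iso top [ 465.1 -325.3  166.7  111.8    0.9  555. ]
lever 96 [ 454. -319.   95.] [ 443. -328.   74.] [ 463. -306.  109.]
greenmark 16 [ 455. -283.   46.]
sleeve 137 [ 508.8 -209.6   60.3   18.7   86.3  137. ] [ 511. -214.   67.] 73.17613273528573
side
table z fit [ 1.43453120e-04 -2.55884622e-03  1.54576191e+00] 0.7913716308108286
green [ 568.9 -344.7   35.    34.8   25.1   70. ] z 69.8 brass 28 [ 593. -333.   43.] white 11 [ 537. -370.   42.]
blue [452.2 303.   34.4  39.   71.5 144. ] z 69.8 brass 6 [489. 305.  44.] white 10 [417. 315.  44.]
orange [591.3 333.3  40.9  41.   32.8 185. ] z 69.7 brass 39 [613. 352.  43.] white 14 [558. 314.  44.]
charger top [607.  -48.1 269.7 208.7  86.4 383. ] 59.949552361719576
plate [ 574.   -40.9  286.   299.    87.7 2391. ]
iso top [ 466.  -322.4  108.1  166.1   86.5  271. ]
lever 51 [ 442. -310.   95.] [ 432. -323.   73.] [ 455. -303.  111.]
greenmark 6 [ 451. -281.   45.]
sleeve 61 [ 524.1 -175.9  126.    35.5   57.3   61. ] [ 502. -207.   69.] 77.32995870265555
  return _methods._mean(a, axis=axis, dtype=dtype,
  ret = ret.dtype.type(ret / rcount)
```

View pics/scene1.png

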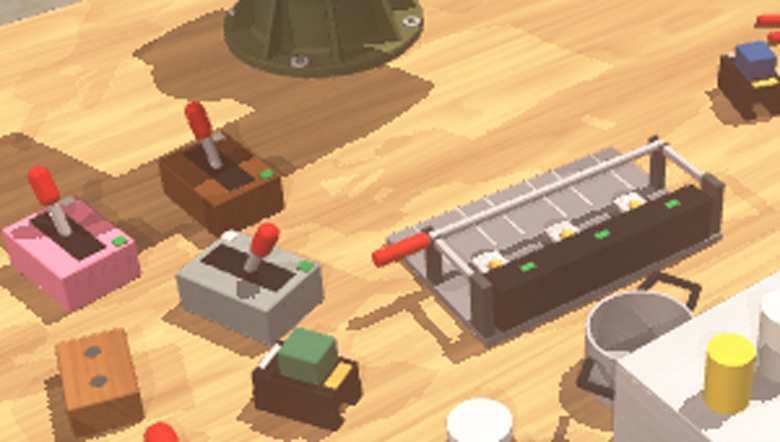

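Call:
play_rows(motion=[{"dp": [0,0,-50],"twist": [0,0,0],"fingers": 0},{"dp": [45,-25,-95],"twist": [0,0,0.05],"fingers": 0},{"dp": [90,-55,-95],"twist": [0,0,0.12],"fingers": 0},{"dp": [140,-85,-95],"twist": [0,0,0.2],"fingers": 0},{"dp": [190,-115,-95],"twist": [0,0,0.27],"fingers": 0},{"dp": [240,-145,-95],"twist": [0,0,0.33],"fingers": 0},{"dp": [278,-168,-95],"twist": [0,0,0.385],"fingers": 0},{"dp": [278,-168,-95],"twist": [0,0,0.385],"fingers": 1},{"dp": [278,-168,-95],"twist": [0,0,0.385],"fingers": 1},{"dp": [278,-168,-95],"twist": [0,0,0.385],"fingers": 1}])

```text
time: 2.55
eef_pos: [400.5, -250.6, 300.4]
tcp_rot: [3.142, 0.0, -0.001]
wrist_force: [-0.3, 0.5, 0.4]
grip_width: 0.723
finger_force: 0.0
```

```bash
cat >> h.py <<'E'
def go(x,y,z,yaw,roll=np.pi,pitch=0):
    s=manip.sense(); R0=Ro.from_euler('xyz',s['tcp_rot']); R1=Ro.from_euler('xyz',[roll,pitch,yaw])
    dp=R0.inv().apply(np.array([x,y,z])-s['eef_pos']); tw=(R0.inv()*R1).as_rotvec()
    print('dp',np.round(dp,1).tolist(),'tw',np.round(tw,3).tolist(),'at',np.round(s['eef_pos'],1),np.round(s['tcp_rot'],3),'F',np.round(s['wrist_force'],1),'g',round(float(s['grip_width']),3),'t',round(float(s['time']),2))
def mask_red(h): return (h[:,1]>150)&((h[:,0]<10)|(h[:,0]>170))
E
python3 - <<'E'
from h import *
c=cam('wrist'); cv2.imwrite('pics/w1.png',c['image']); print(c['fov_y'],np.round(-np.array(c['R']).T@c['t']),np.round(c['R'],2).tolist())
go(455,-260,120,0)
P,I,r,q=cloud(c); print(np.round(P.min(0)),np.round(P.max(0)))
h=cv2.cvtColor(I[:,None],cv2.COLOR_BGR2HSV)[:,0]
packs(c)
E
```

```text
70.32845623991837 [ 477. -249.  478.] [[-0.0, -1.0, -0.0], [-0.97, 0.0, 0.26], [-0.26, 0.0, -0.97]]
dp [54.5, 9.3, 180.4] tw [0.0, 0.0, -0.002] at [ 400.5 -250.6  300.4] [ 3.142e+00  0.000e+00 -2.000e-03] F [ 0.  -0.2 -0.2] g 0.673 t 2.6
[  -17. -1050.  -295.] [650. 251. 436.]
green [ 572.9 -344.8   38.5   34.8   32.5 1224. ] z 68.4 brass 370 [ 597. -332.   42.] white 123 [ 540. -365.   42.]
```

View pics/w1.png

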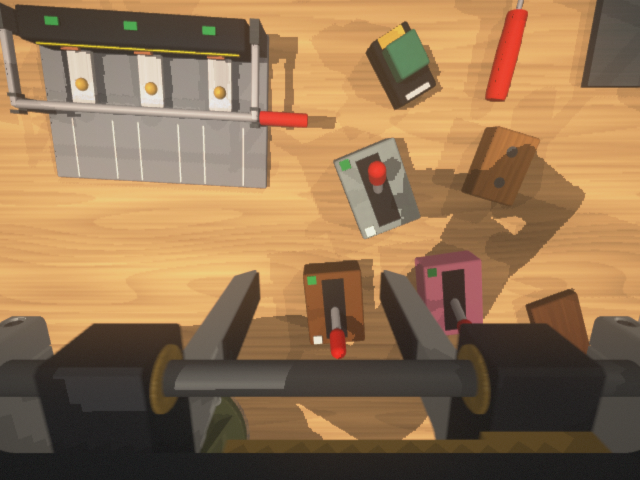

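```bash
python3 - <<'E'
from h import *
c=cam('wrist'); P,I,r,q=cloud(c); h=cv2.cvtColor(I[:,None],cv2.COLOR_BGR2HSV)[:,0]
for p in [(334,159),(392,139),(420,217),(365,238)]: print('iso corner',np.round(world(c,p[1],p[0],45)))
m=(q>325)&(q<425)&(r>130)&(r<240)&(abs(P[:,2]-44)<4); print('iso',rect(P[m]),np.median(P[m,2]))
m=(q>325)&(q<425)&(r>130)&(r<240)&mask_red(h)&(P[:,2]>60); print('lever',np.round(P[m].mean(0)),P[m].min(0).round(),P[m].max(0).round())
D=(q<275)&(r<195)
m=D&(abs(P[:,2]-60)<5)&(h[:,2]<60)&(r<60); print('charger',rect(P[m]),np.median(P[m,2]))
m=D&(abs(P[:,2]-10)<4)&(h[:,1]<70)&(r>50); print('plate',rect(P[m]))
m=(q>255)&(q<312)&(r>105)&(r<132)&mask_red(h); print('sleeve',rect(P[m]),P[m][:,2].max()); 
m=D&(h[:,2]>170)&(h[:,1]<60)&(r>45)&(r<112)&(P[:,2]>18)
n,l,st,ce=cv2.connectedComponentsWithStats((lambda z:(z.__setitem__((r[m],q[m]),1),z)[1])(np.zeros((480,640),np.uint8)))
for i in range(1,n):
    if st[i,4]>150:
        k=l[r,q]==i; print('rail',rect(P[k]),np.median(P[k],0).round(1))
for p in [(267,187),(60,176)]: print('plate corner',np.round(world(c,p[1],p[0],10)))
s=manip.sense();
E
```

```text
iso corner [ 461. -267.   45.]
iso corner [ 485. -338.   45.]
iso corner [ 388. -379.   45.]
iso corner [ 360. -309.   45.]
iso [ 422.  -323.7  110.    79.9   22.  4906. ] 43.7199317832095
lever [ 448. -312.  100.] [ 434. -324.   80.] [ 461. -302.  108.]
charger [593.3  27.2 109.6  25.6  76.4  50. ] 56.825566242383296
plate [  513.2   -38.1   284.6   169.2    87.1 20940. ]
sleeve [ 509.6 -206.6   56.9   21.3   87.2  684. ] 71.91176508148695
rail [559.2  94.8   7.8  46.   87.3 219. ] [560.9  95.2  66.3]
rail [ 551.  -176.3    7.4   61.9   87.3  387. ] [ 551.6 -176.5   65.9]
rail [ 549.7  -11.6  222.2   69.6   86.8 2919. ] [541.7   9.1  22.2]
rail [ 546.9 -125.2   29.3   63.5   89.2 1012. ] [ 552.  -125.2   21.7]
plate corner [ 423. -177.   10.]
plate corner [438. 103.  10.]
```

```bash
python3 - <<'E'
from h import *
go(488,-297,82,.384)
go(427,-322,82,.384)
E
```

```text
dp [87.5, 46.4, 218.4] tw [0.0, 0.0, -0.386] at [ 400.6 -250.5  300.4] [ 3.142e+00  0.000e+00 -2.000e-03] F [-0.7  0.   0.4] g 0.635 t 2.65
dp [26.6, 71.5, 218.4] tw [0.0, 0.0, -0.386] at [ 400.6 -250.5  300.4] [ 3.142e+00  0.000e+00 -2.000e-03] F [-0.7  0.   0.4] g 0.635 t 2.65
```

Call:
play_rows(motion=[{"dp": [20,10,20],"twist": [0,0,-0.1],"fingers": 1},{"dp": [45,24,50],"twist": [0,0,-0.2],"fingers": 1},{"dp": [70,36,85],"twist": [0,0,-0.3],"fingers": 1},{"dp": [87.5,46.5,120],"twist": [0,0,-0.386],"fingers": 1},{"dp": [87.5,46.5,150],"twist": [0,0,-0.386],"fingers": 1},{"dp": [87.5,46.5,175],"twist": [0,0,-0.386],"fingers": 1},{"dp": [87.5,46.5,195],"twist": [0,0,-0.386],"fingers": 1},{"dp": [87.5,46.5,210],"twist": [0,0,-0.386],"fingers": 1},{"dp": [87.5,46.5,218],"twist": [0,0,-0.386],"fingers": 1},{"dp": [87.5,46.5,218],"twist": [0,0,-0.386],"fingers": 1}])

```text
time: 3.9
eef_pos: [488.5, -296.3, 82.3]
tcp_rot: [-3.141, 0.0, 0.386]
wrist_force: [-0.8, 0.1, 0.2]
grip_width: 0.005
finger_force: 0.0
```

Call:
play_rows(motion=[{"dp": [-10,0,0],"twist": [0,0,0],"fingers": 1},{"dp": [-20,0,0],"twist": [0,0,0],"fingers": 1},{"dp": [-30,0,0],"twist": [0,0,0],"fingers": 1},{"dp": [-40,0,0],"twist": [0,0,0],"fingers": 1},{"dp": [-50,0,0],"twist": [0,0,0],"fingers": 1},{"dp": [-60,0,0],"twist": [0,0,0],"fingers": 1},{"dp": [-68,0,0],"twist": [0,0,0],"fingers": 1},{"dp": [-68,0,0],"twist": [0,0,0],"fingers": 1},{"dp": [-60,0,0],"twist": [0,0,0],"fingers": 1},{"dp": [-60,0,-50],"twist": [0,0,0],"fingers": 1}])

```text
time: 5.15
eef_pos: [432.5, -317.3, 130.2]
tcp_rot: [-3.136, 0.003, 0.386]
wrist_force: [-0.6, 0.8, -0.0]
grip_width: 0.005
finger_force: 0.0
```

```bash
cat >> h.py <<'E'
def lever():
    for n in ('scene','side'):
        c=cam(n); P,I,r,q=cloud(c); h=cv2.cvtColor(I[:,None],cv2.COLOR_BGR2HSV)[:,0]
        d=P[:,:2]-[422,-324]; u=d@[.927,.375]; v=d@[-.375,.927]
        m=(abs(u)<60)&(abs(v)<30)&(P[:,2]>55)&mask_red(h)
        if m.any(): print(n,'lever',m.sum(),np.round(P[m].mean(0)),'u',u[m].mean().round(1))
E
python3 - <<'E'
from h import *
lever()
O=np.array([544.5,-41]); a=-.051; 
d=lambda x,y:O+[x*np.cos(a)-y*np.sin(a),x*np.sin(a)+y*np.cos(a)]
print(d(-27,-167),d(60,-167))
go(*d(-27,-167),150,a+np.pi/2)
E
```

```text
scene lever 124 [ 403. -339.   94.] u -23.2
[ 509.02179753 -206.40646042] [ 595.90867855 -210.84153723]
dp [111.1, -77.0, -13.2] tw [0.007, 0.001, -1.133] at [ 435.2 -319.7  136.9] [ 3.135e+00 -3.000e-03  3.870e-01] F [ 0.4  0.1 -0.3] g 0.004 t 5.25
```

Call:
play_rows(motion=[{"dp": [14,-10,-5],"twist": [0,0,-0.14],"fingers": 0.4},{"dp": [28,-20,-10],"twist": [0,0,-0.28],"fingers": 0.4},{"dp": [42,-30,-13],"twist": [0,0,-0.42],"fingers": 0.4},{"dp": [56,-39,-13],"twist": [0,0,-0.57],"fingers": 0.4},{"dp": [70,-49,-13],"twist": [0,0,-0.71],"fingers": 0.4},{"dp": [84,-59,-13],"twist": [0,0,-0.85],"fingers": 0.4},{"dp": [98,-68,-13],"twist": [0,0,-0.99],"fingers": 0.4},{"dp": [111,-77,-13],"twist": [0,0,-1.133],"fingers": 0.4},{"dp": [111,-77,-13],"twist": [0,0,-1.133],"fingers": 0.4},{"dp": [111,-77,-13],"twist": [0,0,-1.133],"fingers": 0.4}])

```text
time: 6.5
eef_pos: [506.8, -205.8, 145.3]
tcp_rot: [-3.141, 0.0, 1.516]
wrist_force: [-0.2, 0.0, 0.5]
grip_width: 0.602
finger_force: 0.0
```

```bash
python3 - <<'E'
from h import *
go(509,-208,43,1.52)
c=cam('wrist'); P,I,r,q=cloud(c); h=cv2.cvtColor(I[:,None],cv2.COLOR_BGR2HSV)[:,0]
m=mask_red(h)&(np.linalg.norm(P[:,:2]-[510,-207],axis=1)<45)&(P[:,2]>40); print('sleeve',rect(P[m]),P[m][:,2].max(),np.median(P[m],0))
E
```

```text
dp [-2.0, 2.4, 102.3] tw [-0.0, 0.0, -0.004] at [ 506.8 -205.8  145.3] [-3.141  0.     1.516] F [-0.2  0.   0.5] g 0.602 t 6.5
sleeve [ 506.6 -207.3   55.    15.6   86.9 1349. ] 70.97771482552866 [ 506.73469416 -205.79048295   67.83562442]
```

Call:
play_rows(force=25, motion=[{"dp": [-2,0,40],"twist": [0,0,0],"fingers": 0.4},{"dp": [-2,0,75],"twist": [0,0,0],"fingers": 0.4},{"dp": [-2,0,95],"twist": [0,0,0],"fingers": 0.4},{"dp": [-2,0,102],"twist": [0,0,0],"fingers": 0.4},{"dp": [-2,0,102],"twist": [0,0,0],"fingers": 0.4},{"dp": [-2,0,102],"twist": [0,0,0],"fingers": 1},{"dp": [-2,0,102],"twist": [0,0,0],"fingers": 1},{"dp": [-2,0,102],"twist": [0,0,0],"fingers": 1},{"dp": [-2,0,102],"twist": [0,0,0],"fingers": 1},{"dp": [-2,0,102],"twist": [0,0,0],"fingers": 1}])

```text
time: 7.8
eef_pos: [506.8, -207.7, 43.5]
tcp_rot: [3.141, 0.0, 1.519]
wrist_force: [0.7, -0.0, 1.1]
grip_width: 0.16
finger_force: 25.0
```

```bash
python3 - <<'E'
from h import *
go(509,-208,43,1.52)
for th in np.linspace(0,2.0,17)[1:]: print(round(th,3),np.round([0,87*(1-np.cos(th)),-87*np.sin(th)],1).tolist())
E
```

```text
dp [-0.2, 2.2, 0.5] tw [0.0, 0.0, -0.001] at [ 506.8 -207.7   43.5] [3.141 0.    1.519] F [ 0.7 -0.   1.1] g 0.16 t 7.8
0.125 [0.0, 0.7, -10.8]
0.25 [0.0, 2.7, -21.5]
0.375 [0.0, 6.0, -31.9]
0.5 [0.0, 10.7, -41.7]
0.625 [0.0, 16.4, -50.9]
0.75 [0.0, 23.3, -59.3]
0.875 [0.0, 31.2, -66.8]
1.0 [0.0, 40.0, -73.2]
1.125 [0.0, 49.5, -78.5]
1.25 [0.0, 59.6, -82.6]
1.375 [0.0, 70.1, -85.3]
1.5 [0.0, 80.8, -86.8]
1.625 [0.0, 91.7, -86.9]
1.75 [0.0, 102.5, -85.6]
1.875 [0.0, 113.1, -83.0]
2.0 [0.0, 123.2, -79.1]
```

Call:
play_rows(motion=[{"dp": [0,0.7,-10.8],"twist": [0,0,0],"fingers": 1},{"dp": [0,2.7,-21.5],"twist": [0,0,0],"fingers": 1},{"dp": [0,6,-31.9],"twist": [0,0,0],"fingers": 1},{"dp": [0,10.7,-41.7],"twist": [0,0,0],"fingers": 1},{"dp": [0,16.4,-50.9],"twist": [0,0,0],"fingers": 1},{"dp": [0,23.3,-59.3],"twist": [0,0,0],"fingers": 1},{"dp": [0,31.2,-66.8],"twist": [0,0,0],"fingers": 1},{"dp": [0,40,-73.2],"twist": [0,0,0],"fingers": 1},{"dp": [0,49.5,-78.5],"twist": [0,0,0],"fingers": 1},{"dp": [0,59.6,-82.6],"twist": [0,0,0],"fingers": 1}])

```text
time: 9.05
eef_pos: [566.1, -211.3, 128.6]
tcp_rot: [-3.142, 0.001, 1.519]
wrist_force: [-11.1, -1.9, 10.4]
grip_width: 0.164
finger_force: 25.0
```

Call:
play_rows(motion=[{"dp": [0,10.5,-2.7],"twist": [0,0,0],"fingers": 1},{"dp": [0,21.2,-4.2],"twist": [0,0,0],"fingers": 1},{"dp": [0,32.1,-4.3],"twist": [0,0,0],"fingers": 1},{"dp": [0,42.9,-3],"twist": [0,0,0],"fingers": 1},{"dp": [0,53.5,-0.4],"twist": [0,0,0],"fingers": 1},{"dp": [0,60.5,2],"twist": [0,0,0],"fingers": 1},{"dp": [0,63.5,3.5],"twist": [0,0,0],"fingers": 1},{"dp": [0,64.5,4],"twist": [0,0,0],"fingers": 1},{"dp": [0,64.5,4],"twist": [0,0,0],"fingers": 1},{"dp": [0,64.5,4],"twist": [0,0,0],"fingers": 1}])

```text
time: 10.3
eef_pos: [626.5, -214.3, 123.9]
tcp_rot: [-3.131, -0.001, 1.518]
wrist_force: [-49.4, 5.3, 33.4]
grip_width: 0.167
finger_force: 25.0
```

Call:
play_rows(motion=[{"dp": [0,-1,0],"twist": [0,0,0],"fingers": 0.5},{"dp": [0,-2,0],"twist": [0,0,0],"fingers": 0.5},{"dp": [0,-2,0],"twist": [0,0,0],"fingers": 0.5},{"dp": [0,-2,0],"twist": [0,0,0],"fingers": 0.5},{"dp": [0,-2,-20],"twist": [0,0,0],"fingers": 0.5},{"dp": [0,-2,-60],"twist": [0,0,0],"fingers": 0.5},{"dp": [0,-20,-110],"twist": [0,0,0],"fingers": 0},{"dp": [0,-60,-150],"twist": [0,0,0.1],"fingers": 0},{"dp": [0,-100,-170],"twist": [0,0,0.2],"fingers": 0},{"dp": [0,-140,-180],"twist": [0,0,0.3],"fingers": 0}])

```text
time: 11.55
eef_pos: [489.8, -206.8, 304.9]
tcp_rot: [3.138, 0.0, 1.216]
wrist_force: [-1.1, -0.0, 1.3]
grip_width: 0.888
finger_force: 0.0
```

```bash
python3 - <<'E'
from h import *
go(430,-42,310,-.051)
E
```

```text
dp [133.7, -113.3, -5.6] tw [0.003, -0.002, 1.267] at [ 489.8 -206.8  304.9] [3.138 0.    1.216] F [-1.1 -0.   1.3] g 0.888 t 11.55
```

Call:
play_rows(motion=[{"dp": [15,-13,0],"twist": [0,0,0.14],"fingers": 0},{"dp": [30,-26,0],"twist": [0,0,0.28],"fingers": 0},{"dp": [45,-39,0],"twist": [0,0,0.42],"fingers": 0},{"dp": [60,-52,0],"twist": [0,0,0.56],"fingers": 0},{"dp": [75,-65,0],"twist": [0,0,0.7],"fingers": 0},{"dp": [90,-78,0],"twist": [0,0,0.84],"fingers": 0},{"dp": [105,-91,-3],"twist": [0,0,0.98],"fingers": 0},{"dp": [120,-104,-5],"twist": [0,0,1.12],"fingers": 0},{"dp": [134,-113,-6],"twist": [0,0,1.267],"fingers": 0},{"dp": [134,-113,-6],"twist": [0,0,1.267],"fingers": 0}])

```text
time: 12.8
eef_pos: [431.0, -41.6, 309.5]
tcp_rot: [3.141, -0.002, -0.046]
wrist_force: [0.7, -0.5, -0.1]
grip_width: 1.002
finger_force: 0.0
```

```bash
python3 - <<'E'
from h import *
c=cam('wrist'); cv2.imwrite('pics/w2.png',c['image']); P,I,r,q=cloud(c); h=cv2.cvtColor(I[:,None],cv2.COLOR_BGR2HSV)[:,0]
D=(P[:,0]>410)&(P[:,0]<660)&(P[:,1]>-210)&(P[:,1]<130)
m=D&(abs(P[:,2]-10)<4)&(h[:,1]<70); print('plate',rect(P[m]),np.median(P[m,2]))
m=D&(abs(P[:,2]-60)<4)&(h[:,2]<70)&(P[:,0]>560); print('charger',rect(P[m]),np.median(P[m,2]))
m=D&(abs(P[:,2]-22)<3.5)&(h[:,2]>100)&(h[:,1]<80)
k=np.zeros((480,640),np.uint8); k[r[m],q[m]]=1
n,l,st,ce=cv2.connectedComponentsWithStats(k)
for i in range(1,n):
    if st[i,4]>200:
        k=l[r,q]==i; print('rail',rect(P[k&m]),np.median(P[k&m],0).round(1))
packs(c)
go(430,-42,310,-.051)
c=cam('scene');packs(c)
E
```

```text
plate [  510.6   -37.8   283.    162.3    86.7 21027. ] 8.5867057459748
charger [ 600.8  -44.1  273.7   33.7   86.7 6103. ] 58.514526639320636
rail [ 554.5   44.6   28.5   68.2   87.  1078. ] [559.4  44.2  21.6]
rail [ 549.8  -40.4   27.3   69.1   86.9 1059. ] [554.3 -40.2  21.6]
rail [ 544.8 -125.    28.3   69.1   87.  1079. ] [ 549.5 -124.6   21.5]
green [ 573.6 -344.8   39.1   35.7   29.7 1144. ] z 68.3 brass 378 [ 597. -333.   42.] white 16 [ 538. -362.   42.]
blue [456.4 302.9  33.4  38.   70.1 787. ] z 68.7 brass 287 [483. 296.  42.] white 18 [416. 306.  42.]
orange [588.3 315.3  12.8  26.3  76.4 160. ] z 66.4 brass 12 [556. 337.  40.] white 36 [567. 305.  42.]
dp [-1.1, -0.1, -0.9] tw [0.0, -0.002, 0.007] at [431.1 -42.1 309.1] [ 3.141e+00 -2.000e-03 -4.400e-02] F [-0.4 -0.2  0. ] g 1.001 t 12.85
green [ 575.2 -348.6   38.3   36.9   31.4  179. ] z 69.8 brass 77 [ 597. -336.   44.] white 24 [ 541. -366.   44.]
orange [594.  331.3  40.   43.5  32.5 119. ] z 69.0 brass 28 [617. 347.  43.] white 8 [562. 312.  43.]
```

View pics/w2.png

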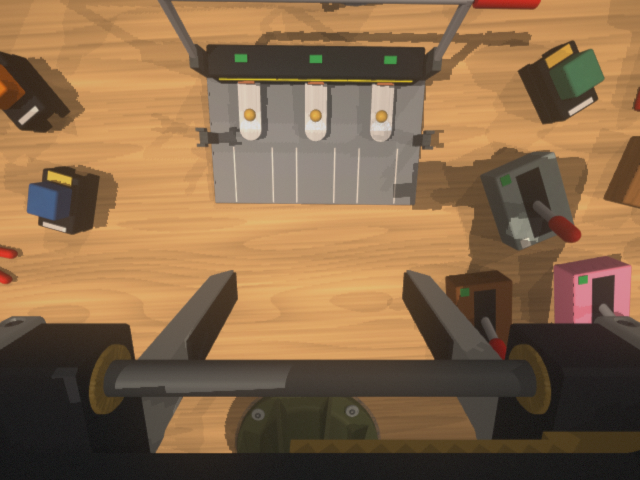

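Call:
play_rows(motion=[{"dp": [0,-35,0],"twist": [0,0,-0.17],"fingers": 0},{"dp": [0,-70,0],"twist": [0,0,-0.34],"fingers": 0},{"dp": [0,-105,0],"twist": [0,0,-0.51],"fingers": 0},{"dp": [0,-140,0],"twist": [0,0,-0.68],"fingers": 0},{"dp": [0,-175,0],"twist": [0,0,-0.85],"fingers": 0},{"dp": [0,-210,0],"twist": [0,0,-1.02],"fingers": 0},{"dp": [0,-245,0],"twist": [0,0,-1.19],"fingers": 0},{"dp": [0,-280,0],"twist": [0,0,-1.36],"fingers": 0},{"dp": [5,-310,10],"twist": [0,0,-1.53],"fingers": 0},{"dp": [10,-340,20],"twist": [0,0,-1.7],"fingers": 0}])

```text
time: 14.15
eef_pos: [458.0, 297.5, 287.9]
tcp_rot: [3.141, 0.0, 1.66]
wrist_force: [1.3, -0.7, 0.0]
grip_width: 1.0
finger_force: 0.0
```

```bash
python3 - <<'E'
from h import *
go(456,303,210,2.85)
E
```

```text
dp [5.6, -1.6, 77.9] tw [0.0, 0.0, -1.19] at [458.  297.5 287.9] [3.141 0.    1.66 ] F [ 1.3 -0.7  0. ] g 1.0 t 14.15
```

Call:
play_rows(motion=[{"dp": [1,0,10],"twist": [0,0,-0.17],"fingers": 0},{"dp": [2,0,20],"twist": [0,0,-0.34],"fingers": 0},{"dp": [3,0,30],"twist": [0,0,-0.51],"fingers": 0},{"dp": [4,0,40],"twist": [0,0,-0.68],"fingers": 0},{"dp": [5,-1,50],"twist": [0,0,-0.85],"fingers": 0},{"dp": [5,-1,60],"twist": [0,0,-1.02],"fingers": 0},{"dp": [5.6,-1.6,70],"twist": [0,0,-1.12],"fingers": 0},{"dp": [5.6,-1.6,78],"twist": [0,0,-1.19],"fingers": 0},{"dp": [5.6,-1.6,78],"twist": [0,0,-1.19],"fingers": 0},{"dp": [5.6,-1.6,78],"twist": [0,0,-1.19],"fingers": 0}])

```text
time: 15.4
eef_pos: [455.7, 302.3, 210.4]
tcp_rot: [3.141, 0.0, 2.841]
wrist_force: [0.2, 0.7, 0.1]
grip_width: 1.001
finger_force: 0.0
```

```bash
python3 - <<'E'
from h import *
c=cam('wrist'); cv2.imwrite('pics/w3.png',c['image'][::1,::1]); packs(c)
go(456,303,45,2.85)
E
```

```text
blue [ 456.1  304.6   34.    37.2   70.3 1295. ] z 68.5 brass 230 [485. 295.  42.] white 35 [418. 316.  42.]
orange [ 593.6  334.7   40.5   36.3   32.7 1201. ] z 68.4 brass 34 [611. 363.  41.] white 69 [561. 314.  42.]
dp [-0.1, 0.7, 165.5] tw [0.0, 0.0, -0.009] at [455.7 302.3 210.5] [3.141 0.    2.841] F [-0.5 -1.3 -0.9] g 1.003 t 15.45
```

View pics/w3.png

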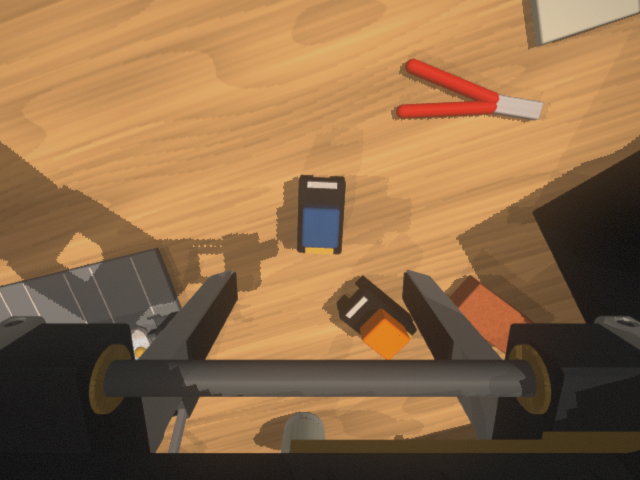

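Call:
play_rows(force=35, motion=[{"dp": [0,1.5,50],"twist": [0,0,0.02],"fingers": 0.2},{"dp": [0,1.5,100],"twist": [0,0,0.02],"fingers": 0.2},{"dp": [0,1.5,140],"twist": [0,0,0.02],"fingers": 0.2},{"dp": [0,1.5,160],"twist": [0,0,0.02],"fingers": 0.2},{"dp": [0,1.5,165],"twist": [0,0,0.02],"fingers": 0.2},{"dp": [0,1.5,165],"twist": [0,0,0.02],"fingers": 0.8},{"dp": [0,1.5,165],"twist": [0,0,0.02],"fingers": 0.8},{"dp": [0,1.5,165],"twist": [0,0,0.02],"fingers": 0.8},{"dp": [0,1.5,165],"twist": [0,0,0.02],"fingers": 0.8},{"dp": [0,1.5,165],"twist": [0,0,0.02],"fingers": 0.8}])

```text
time: 16.7
eef_pos: [455.8, 303.8, 45.3]
tcp_rot: [3.142, 0.0, 2.822]
wrist_force: [-0.3, -2.2, 3.4]
grip_width: 0.379
finger_force: 34.8
```

```bash
cat >> h.py <<'E'
O=np.array([543.3,-40.5]); DA=-.054
def dk(x,y): return O+[x*np.cos(DA)-y*np.sin(DA),x*np.sin(DA)+y*np.cos(DA)]
E
python3 - <<'E'
from h import *
print(manip.sense()['finger_force'])
go(*dk(-67,0),100,DA+np.pi)
E
```

```text
34.80820655822754
dp [-126.7, -317.0, -54.7] tw [0.0, 0.0, -0.266] at [455.8 303.8  45.3] [3.142 0.    2.822] F [-0.3 -2.2  3.4] g 0.379 t 16.7
```

Call:
play_rows(motion=[{"dp": [0,0,-30],"twist": [0,0,0],"fingers": 0.8},{"dp": [0,0,-75],"twist": [0,0,0],"fingers": 0.8},{"dp": [-15,-40,-85],"twist": [0,0,-0.03],"fingers": 0.8},{"dp": [-34,-85,-85],"twist": [0,0,-0.07],"fingers": 0.8},{"dp": [-53,-132,-85],"twist": [0,0,-0.11],"fingers": 0.8},{"dp": [-72,-180,-85],"twist": [0,0,-0.15],"fingers": 0.8},{"dp": [-91,-228,-85],"twist": [0,0,-0.19],"fingers": 0.8},{"dp": [-110,-275,-85],"twist": [0,0,-0.23],"fingers": 0.8},{"dp": [-122,-305,-85],"twist": [0,0,-0.26],"fingers": 0.8},{"dp": [-126.7,-317,-85],"twist": [0,0,-0.266],"fingers": 0.8}])

```text
time: 17.95
eef_pos: [476.0, -38.2, 129.7]
tcp_rot: [3.141, -0.001, 3.086]
wrist_force: [0.0, 0.8, -4.3]
grip_width: 0.384
finger_force: 34.8
```

```bash
python3 - <<'E'
from h import *
go(*dk(-67,0),56,DA+np.pi)
c=cam('scene'); packs(c,100,170)
c=cam('side'); packs(c,100,170)
c=cam('wrist'); packs(c,130,170); cv2.imwrite('pics/w4.png',c['image'])
E
```

```text
dp [-0.4, 1.3, 73.7] tw [0.0, -0.001, -0.001] at [476.  -38.2 129.7] [ 3.141e+00 -1.000e-03  3.086e+00] F [ 0.   0.8 -4.3] g 0.384 t 17.95
orange [506.1 -41.1  28.6  14.6  84.8  31. ] z 129.0 brass 0  white 0 
orange [792.8 328.7  12.9  10.9  88.4  25. ] z 158.9 brass 33 [798. 330.  39.] white 0 
blue [ 476.8  -36.1   35.4   39.8   85.9 5090. ] z 153.1 brass 0  white 0
```

View pics/w4.png

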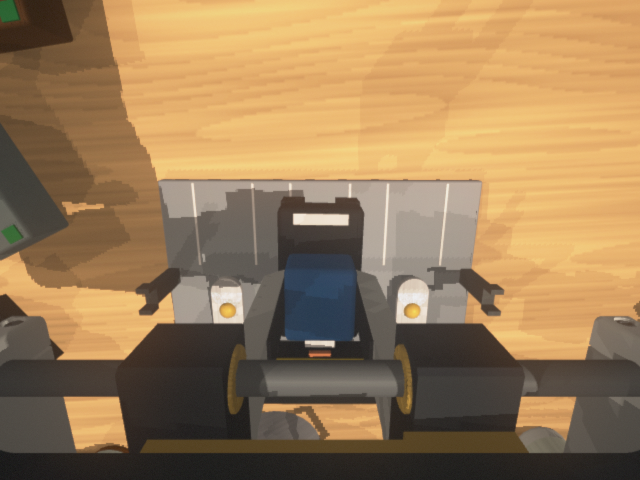

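Call:
play_rows(motion=[{"dp": [0,0.3,30],"twist": [0,0,0],"fingers": 0.8},{"dp": [0,0.3,50],"twist": [0,0,0],"fingers": 0.8},{"dp": [0,0.3,62],"twist": [0,0,0],"fingers": 0.8},{"dp": [0,0.3,68],"twist": [0,0,0],"fingers": 0.8},{"dp": [0,0.3,71],"twist": [0,0,0],"fingers": 0.8},{"dp": [0,0.3,73],"twist": [0,0,0],"fingers": 0.8},{"dp": [0,0.3,74],"twist": [0,0,0],"fingers": 0.8},{"dp": [0,0.3,74],"twist": [0,0,0],"fingers": 0.8},{"dp": [0,0.3,74],"twist": [0,0,0],"fingers": 0.8},{"dp": [0,0.3,74],"twist": [0,0,0],"fingers": 0.8}])

```text
time: 19.35
eef_pos: [476.4, -36.6, 56.1]
tcp_rot: [-3.142, 0.0, 3.088]
wrist_force: [-0.0, 0.3, -4.5]
grip_width: 0.38
finger_force: 34.8
```

Call:
play_rows(motion=[{"dp": [-3,0,0],"twist": [0,0,0],"fingers": 0.8},{"dp": [-6,0,0],"twist": [0,0,0],"fingers": 0.8},{"dp": [-10,0,0],"twist": [0,0,0],"fingers": 0.8},{"dp": [-15,0,0],"twist": [0,0,0],"fingers": 0.8},{"dp": [-20,0,0],"twist": [0,0,0],"fingers": 0.8},{"dp": [-26,0,0],"twist": [0,0,0],"fingers": 0.8},{"dp": [-32,0,0],"twist": [0,0,0],"fingers": 0.8},{"dp": [-38,0,0],"twist": [0,0,0],"fingers": 0.8},{"dp": [-44,0,0],"twist": [0,0,0],"fingers": 0.8},{"dp": [-44,0,0],"twist": [0,0,0],"fingers": 0.8}])

```text
time: 20.6
eef_pos: [520.6, -39.0, 56.0]
tcp_rot: [-3.142, -0.0, 3.088]
wrist_force: [-0.6, -0.5, -4.5]
grip_width: 0.379
finger_force: 34.8
```

Engaged without force. Push home.

Call:
play_rows(motion=[{"dp": [-5,0,0],"twist": [0,0,0],"fingers": 0.8},{"dp": [-10,0,0],"twist": [0,0,0],"fingers": 0.8},{"dp": [-15,0,0],"twist": [0,0,0],"fingers": 0.8},{"dp": [-20,0,0],"twist": [0,0,0],"fingers": 0.8},{"dp": [-24,0,0],"twist": [0,0,0],"fingers": 0.8},{"dp": [-27,0,0],"twist": [0,0,0],"fingers": 0.8},{"dp": [-29,0,0],"twist": [0,0,0],"fingers": 0.8},{"dp": [-31,0,0],"twist": [0,0,0],"fingers": 0.8},{"dp": [-31,0,0],"twist": [0,0,0],"fingers": 0.8},{"dp": [-31,0,0],"twist": [0,0,0],"fingers": 0.8}])

```text
time: 21.85
eef_pos: [548.8, -40.7, 55.5]
tcp_rot: [-3.141, -0.006, 3.088]
wrist_force: [-17.0, -2.2, 6.1]
grip_width: 0.378
finger_force: 34.9
```

Call:
play_rows(motion=[{"dp": [-28,0,0],"twist": [0,0,0],"fingers": 0.4},{"dp": [-28,0,0],"twist": [0,0,0],"fingers": 0.4},{"dp": [-28,0,0],"twist": [0,0,0],"fingers": 0.4},{"dp": [-28,0,0],"twist": [0,0,0],"fingers": 0.4},{"dp": [-28,0,0],"twist": [0,0,0],"fingers": 0.4},{"dp": [-28,0,0],"twist": [0,0,0],"fingers": 0.4},{"dp": [-28,0,0],"twist": [0,0,0],"fingers": 0.4},{"dp": [-28,0,0],"twist": [0,0,0],"fingers": 0.4},{"dp": [-28,0,0],"twist": [0,0,0],"fingers": 0.4},{"dp": [-28,0,0],"twist": [0,0,0],"fingers": 0.4}])

```text
time: 23.1
eef_pos: [575.5, -41.3, 54.6]
tcp_rot: [3.141, -0.01, 3.088]
wrist_force: [-22.8, 4.7, 5.7]
grip_width: 0.599
finger_force: 11.7
```

Call:
play_rows(motion=[{"dp": [8,0,0],"twist": [0,0,0],"fingers": 0.3},{"dp": [18,0,0],"twist": [0,0,0],"fingers": 0.3},{"dp": [28,0,0],"twist": [0,0,0],"fingers": 0.3},{"dp": [31,0,0],"twist": [0,0,0],"fingers": 0.3},{"dp": [31,0,0],"twist": [0,0,0],"fingers": 0.3},{"dp": [31,0,-10],"twist": [0,0,0],"fingers": 0.3},{"dp": [31,0,-40],"twist": [0,0,0],"fingers": 0.3},{"dp": [31,0,-90],"twist": [0,0,0],"fingers": 0.3},{"dp": [31,0,-140],"twist": [0,0,0],"fingers": 0.3},{"dp": [31,0,-160],"twist": [0,0,0],"fingers": 0.3}])

```text
time: 24.35
eef_pos: [549.1, -40.5, 220.0]
tcp_rot: [-3.141, 0.005, 3.088]
wrist_force: [0.2, 0.5, -0.5]
grip_width: 0.7
finger_force: 0.0
```

```bash
python3 - <<'E'
from h import *
c=cam('wrist'); packs(c,72,90); print(dk(6,0))
go(594,334,210,3.71)
c=cam('scene'); packs(c); packs(c,72,85)
E
```

```text
blue [ 548.9  -39.8   35.3   39.3   87.8 1438. ] z 78.4 brass 173 [585. -16.  46.] white 0 
[549.29125413 -40.82384256]
dp [-24.2, 376.4, 11.3] tw [-0.003, 0.006, -0.622] at [549.5 -40.6 221.3] [-3.141  0.006  3.088] F [-0.5  0.2  2.9] g 0.701 t 24.4
green [ 576.3 -350.6   41.1   32.    21.   162. ] z 70.2 brass 69 [ 598. -335.   43.] white 23 [ 541. -366.   44.]
orange [595.4 329.3  40.4  40.4  32.8 121. ] z 69.2 brass 27 [617. 347.  43.] white 12 [561. 311.  44.]
green [ 577.4 -351.7   39.8   26.5   13.9   23. ] z 72.8 brass 69 [ 598. -335.   43.] white 23 [ 541. -366.   44.]
blue [544.4 -42.5  32.   27.9  81.7  73. ] z 79.7 brass 0  white 0
```

Blue pack is home (548.9 vs 549.3). Now hover over orange.

Call:
play_rows(motion=[{"dp": [-2,35,-10],"twist": [0,0,-0.06],"fingers": 0},{"dp": [-5,80,-20],"twist": [0,0,-0.13],"fingers": 0},{"dp": [-8,125,-20],"twist": [0,0,-0.2],"fingers": 0},{"dp": [-11,170,-20],"twist": [0,0,-0.28],"fingers": 0},{"dp": [-14,215,-20],"twist": [0,0,-0.36],"fingers": 0},{"dp": [-17,260,-15],"twist": [0,0,-0.44],"fingers": 0},{"dp": [-20,305,-5],"twist": [0,0,-0.52],"fingers": 0},{"dp": [-22,345,5],"twist": [0,0,-0.58],"fingers": 0},{"dp": [-24,376,11],"twist": [0,0,-0.622],"fingers": 0},{"dp": [-24,376,11],"twist": [0,0,-0.622],"fingers": 0}])

```text
time: 25.7
eef_pos: [591.7, 335.3, 202.5]
tcp_rot: [3.141, -0.003, -2.571]
wrist_force: [0.1, 0.8, -0.6]
grip_width: 0.998
finger_force: 0.0
```

```bash
python3 - <<'E'
from h import *
c=cam('wrist'); packs(c); packs(c)
go(594,333,45,3.70)
cv2.imwrite('pics/w5.png',c['image'])
E
```

```text
orange [ 593.6  334.7   39.6   35.7   32.3 1566. ] z 68.5 brass 274 [617. 350.  42.] white 160 [561. 315.  42.]
orange [ 593.6  334.7   39.6   35.7   32.3 1566. ] z 68.5 brass 274 [617. 350.  42.] white 160 [561. 315.  42.]
dp [-1.5, -2.0, 158.4] tw [0.0, -0.002, 0.01] at [592.  334.  203.4] [ 3.141e+00 -2.000e-03 -2.573e+00] F [-0.2 -0.2  0.6] g 0.998 t 25.75
```

View pics/w5.png

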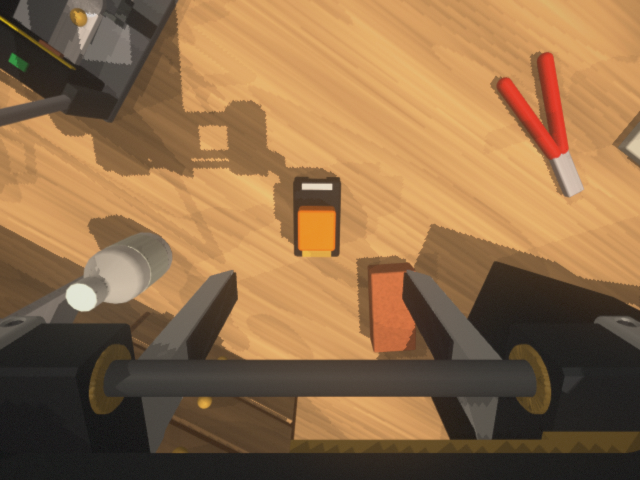

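Call:
play_rows(motion=[{"dp": [-2,-0.4,40],"twist": [0,0,0.005],"fingers": 0.3},{"dp": [-2,-0.4,90],"twist": [0,0,0.005],"fingers": 0.3},{"dp": [-2,-0.4,130],"twist": [0,0,0.005],"fingers": 0.3},{"dp": [-2,-0.4,150],"twist": [0,0,0.005],"fingers": 0.3},{"dp": [-2,-0.4,158],"twist": [0,0,0.005],"fingers": 0.3},{"dp": [-2,-0.4,158],"twist": [0,0,0.005],"fingers": 0.8},{"dp": [-2,-0.4,158],"twist": [0,0,0.005],"fingers": 0.8},{"dp": [-2,-0.4,158],"twist": [0,0,0.005],"fingers": 0.8},{"dp": [-2,-0.4,158],"twist": [0,0,0.005],"fingers": 0.8},{"dp": [-2,-0.4,158],"twist": [0,0,0.005],"fingers": 0.8}])

```text
time: 27.0
eef_pos: [594.8, 334.6, 47.9]
tcp_rot: [-3.141, 0.001, -2.578]
wrist_force: [-0.0, -1.5, 6.1]
grip_width: 0.377
finger_force: 35.0
```

```bash
python3 - <<'E'
from h import *
go(*dk(-67,85),130,DA+np.pi)
E
```

```text
dp [249.1, -181.6, -82.4] tw [0.0, 0.001, 0.617] at [594.8 334.6  47.9] [-3.141e+00  1.000e-03 -2.578e+00] F [-0.  -1.5  6.1] g 0.377 t 27.0
```

Call:
play_rows(motion=[{"dp": [0,0,-30],"twist": [0,0,0],"fingers": 0.8},{"dp": [0,0,-75],"twist": [0,0,0],"fingers": 0.8},{"dp": [35,-25,-82],"twist": [0,0,0.08],"fingers": 0.8},{"dp": [75,-54,-82],"twist": [0,0,0.17],"fingers": 0.8},{"dp": [115,-83,-82],"twist": [0,0,0.27],"fingers": 0.8},{"dp": [155,-113,-82],"twist": [0,0,0.37],"fingers": 0.8},{"dp": [195,-142,-82],"twist": [0,0,0.47],"fingers": 0.8},{"dp": [230,-168,-82],"twist": [0,0,0.57],"fingers": 0.8},{"dp": [249,-182,-82],"twist": [0,0,0.617],"fingers": 0.8},{"dp": [249,-182,-82],"twist": [0,0,0.617],"fingers": 0.8}])

```text
time: 28.25
eef_pos: [480.4, 46.7, 128.9]
tcp_rot: [-3.142, -0.001, 3.086]
wrist_force: [0.5, 0.8, -4.1]
grip_width: 0.38
finger_force: 35.0
```

```bash
cat >> h.py <<'E'
def prep(y):
    c=cam('wrist'); c=cam('wrist'); packs(c,120,175)
    P,I,r,q=cloud(c); h=cv2.cvtColor(I[:,None],cv2.COLOR_BGR2HSV)[:,0]
    d=P[:,:2]-O; u=d@[np.cos(DA),np.sin(DA)]; v=d@[-np.sin(DA),np.cos(DA)]
    for yy in (85,0,-85):
        m=(abs(P[:,2]-22)<4)&(h[:,2]>120)&(h[:,1]<60)&(abs(v-yy)<22)&(u>-32)&(u<35)
        if m.sum()>40: print('rail',yy,'v range',np.round(np.percentile(v[m],[2,98]),1),'u min',u[m].min().round(1),m.sum())
    s=manip.sense(); e=s['eef_pos'][:2]-O; print('tcp dock',np.round([e@[np.cos(DA),np.sin(DA)],e@[-np.sin(DA),np.cos(DA)]],1))
    go(*dk(-67,y),56,DA+np.pi); return c
E
python3 - <<'E'
from h import *
c=prep(85); cv2.imwrite('pics/w6.png',c['image'])
E
```

```text
orange [ 483.5   48.8   41.6   48.8   86.6 5835. ] z 149.5 brass 4 [518. 102.  40.] white 0 
rail 85 v range [72.3 98.7] u min 27.5 203
rail -85 v range [-97.8 -70.2] u min -28.8 1367
tcp dock [-67.  85.]
dp [0.0, -0.0, 72.9] tw [0.0, -0.0, 0.001] at [481.   48.  128.9] [ 3.141 -0.     3.088] F [ 1.1 -1.1 -4.1] g 0.378 t 28.35
```

View pics/w6.png

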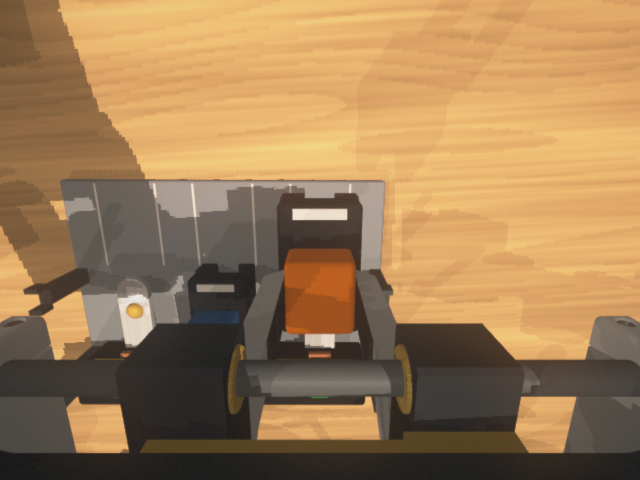

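Call:
play_rows(motion=[{"dp": [2.5,0,30],"twist": [0,0,0],"fingers": 0.8},{"dp": [2.5,0,50],"twist": [0,0,0],"fingers": 0.8},{"dp": [2.5,0,60],"twist": [0,0,0],"fingers": 0.8},{"dp": [2.5,0,66],"twist": [0,0,0],"fingers": 0.8},{"dp": [2.5,0,69],"twist": [0,0,0],"fingers": 0.8},{"dp": [2.5,0,70],"twist": [0,0,0],"fingers": 0.8},{"dp": [2.5,0,70],"twist": [0,0,0],"fingers": 0.8},{"dp": [2.5,0,70],"twist": [0,0,0],"fingers": 0.8},{"dp": [2.5,0,70],"twist": [0,0,0],"fingers": 0.8},{"dp": [2.5,0,70],"twist": [0,0,0],"fingers": 0.8}])

```text
time: 29.6
eef_pos: [478.5, 47.8, 59.1]
tcp_rot: [3.142, 0.0, 3.088]
wrist_force: [0.6, -0.4, -3.9]
grip_width: 0.38
finger_force: 35.0
```

Call:
play_rows(motion=[{"dp": [-4,0,0],"twist": [0,0,0],"fingers": 0.8},{"dp": [-8,0,0],"twist": [0,0,0],"fingers": 0.8},{"dp": [-12,0,0],"twist": [0,0,0],"fingers": 0.8},{"dp": [-16,0,0],"twist": [0,0,0],"fingers": 0.8},{"dp": [-21,0,0],"twist": [0,0,0],"fingers": 0.8},{"dp": [-26,0,0],"twist": [0,0,0],"fingers": 0.8},{"dp": [-32,0,0],"twist": [0,0,0],"fingers": 0.8},{"dp": [-38,0,0],"twist": [0,0,0],"fingers": 0.8},{"dp": [-44,0,0],"twist": [0,0,0],"fingers": 0.8},{"dp": [-44,0,0],"twist": [0,0,0],"fingers": 0.8}])

```text
time: 30.85
eef_pos: [522.7, 45.4, 59.0]
tcp_rot: [3.142, -0.0, 3.088]
wrist_force: [0.2, 0.0, -4.2]
grip_width: 0.38
finger_force: 35.0
```

Call:
play_rows(motion=[{"dp": [-5,0,0],"twist": [0,0,0],"fingers": 0.8},{"dp": [-10,0,0],"twist": [0,0,0],"fingers": 0.8},{"dp": [-15,0,0],"twist": [0,0,0],"fingers": 0.8},{"dp": [-20,0,0],"twist": [0,0,0],"fingers": 0.8},{"dp": [-24,0,0],"twist": [0,0,0],"fingers": 0.8},{"dp": [-27,0,0],"twist": [0,0,0],"fingers": 0.8},{"dp": [-30,0,0],"twist": [0,0,0],"fingers": 0.8},{"dp": [-32,0,0],"twist": [0,0,0],"fingers": 0.8},{"dp": [-33,0,0],"twist": [0,0,0],"fingers": 0.8},{"dp": [-33,0,0],"twist": [0,0,0],"fingers": 0.8}])

```text
time: 32.1
eef_pos: [555.2, 43.6, 58.8]
tcp_rot: [-3.142, -0.001, 3.088]
wrist_force: [0.7, -0.1, -3.4]
grip_width: 0.377
finger_force: 35.0
```

Call:
play_rows(motion=[{"dp": [-1,0,0],"twist": [0,0,0],"fingers": 0.8},{"dp": [-2,0,0],"twist": [0,0,0],"fingers": 0.8},{"dp": [-3,0,0],"twist": [0,0,0],"fingers": 0.8},{"dp": [-3,0,0],"twist": [0,0,0],"fingers": 0.8},{"dp": [-3,0,0],"twist": [0,0,0],"fingers": 0.8},{"dp": [-3,0,0],"twist": [0,0,0],"fingers": 0.8},{"dp": [-3,0,0],"twist": [0,0,0],"fingers": 0.8},{"dp": [-3,0,0],"twist": [0,0,0],"fingers": 0.8},{"dp": [-3,0,0],"twist": [0,0,0],"fingers": 0.8},{"dp": [-3,0,0],"twist": [0,0,0],"fingers": 0.8}])

```text
time: 33.35
eef_pos: [555.8, 43.7, 58.6]
tcp_rot: [-3.141, -0.007, 3.088]
wrist_force: [-19.0, 0.5, 5.9]
grip_width: 0.38
finger_force: 35.0
```

Call:
play_rows(motion=[{"dp": [3,0,0],"twist": [0,0,0],"fingers": 0.4},{"dp": [3,0,0],"twist": [0,0,0],"fingers": 0.4},{"dp": [3,0,0],"twist": [0,0,0],"fingers": 0.4},{"dp": [3,0,-10],"twist": [0,0,0],"fingers": 0.4},{"dp": [3,0,-40],"twist": [0,0,0],"fingers": 0.4},{"dp": [3,0,-90],"twist": [0,0,0],"fingers": 0.4},{"dp": [10,0,-140],"twist": [0,0,0],"fingers": 0.2},{"dp": [40,-10,-180],"twist": [0,0,0.15],"fingers": 0},{"dp": [60,-40,-210],"twist": [0,0,0.32],"fingers": 0},{"dp": [70,-80,-220],"twist": [0,0,0.49],"fingers": 0}])

```text
time: 34.6
eef_pos: [483.7, -33.0, 282.0]
tcp_rot: [3.14, 0.004, 2.594]
wrist_force: [0.6, -0.4, -0.2]
grip_width: 0.984
finger_force: 0.0
```

```bash
python3 - <<'E'
from h import *
c=cam('side'); packs(c); packs(c,74,85,(500,600,-150,100)); print(dk(6,85))
c=cam('scene'); packs(c); packs(c,74,85,(500,600,-150,100))
go(573,-345,210,.55)
E
```

```text
green [ 569.9 -343.5   35.    33.7   31.6   71. ] z 69.9 brass 7 [ 588. -343.   42.] white 11 [ 535. -371.   42.]
blue [544.3 -38.8  35.9  33.   87.4  31. ] z 76.9 brass 11 [584. -20.  43.] white 0 
orange [550.5  45.9  40.7  37.3   2.2  73. ] z 73.3 brass 3 [588.  64.  42.] white 0 
blue [546.8 -38.8  37.8  37.4  80.2 105. ] z 79.5 brass 11 [584. -20.  43.] white 0 
orange [551.5  44.5  37.9  40.2  87.1 129. ] z 79.3 brass 8 [586.  -7.  42.] white 0 
[553.87902371  44.05225755]
green [ 574.8 -348.6   37.3   35.3   33.1  183. ] z 69.7 brass 73 [ 598. -335.   43.] white 23 [ 538. -368.   44.]
orange [556.5  42.5  39.7  45.3  87.7  70. ] z 68.8 brass 0  white 0 
blue [545.7 -42.3  33.4  27.5  88.8  73. ] z 79.7 brass 0  white 0 
orange [555.   42.5  39.4  41.6  76.6  87. ] z 79.6 brass 0  white 0 
dp [-238.1, -217.5, 72.0] tw [0.004, 0.001, 2.041] at [483.7 -35.  281.4] [3.141e+00 3.000e-03 2.591e+00] F [-0.2 -0.2 -0.5] g 0.999 t 34.7
```

Call:
play_rows(motion=[{"dp": [-20,-18,0],"twist": [0,0,0.17],"fingers": 0},{"dp": [-40,-36,0],"twist": [0,0,0.34],"fingers": 0},{"dp": [-60,-54,0],"twist": [0,0,0.51],"fingers": 0},{"dp": [-80,-72,0],"twist": [0,0,0.68],"fingers": 0},{"dp": [-100,-90,0],"twist": [0,0,0.85],"fingers": 0},{"dp": [-120,-108,0],"twist": [0,0,1.02],"fingers": 0},{"dp": [-140,-126,0],"twist": [0,0,1.19],"fingers": 0},{"dp": [-160,-144,0],"twist": [0,0,1.36],"fingers": 0},{"dp": [-180,-162,0],"twist": [0,0,1.53],"fingers": 0},{"dp": [-200,-180,0],"twist": [0,0,1.7],"fingers": 0}])

```text
time: 35.95
eef_pos: [562.8, -290.5, 279.1]
tcp_rot: [-3.141, -0.0, 0.894]
wrist_force: [0.7, 1.1, 0.4]
grip_width: 1.0
finger_force: 0.0
```

```bash
python3 - <<'E'
from h import *
go(573.5,-345.5,205,.55)
E
```

```text
dp [-36.2, 42.9, 74.1] tw [-0.0, -0.0, 0.344] at [ 562.8 -290.5  279.1] [-3.141 -0.     0.894] F [0.7 1.1 0.4] g 1.0 t 35.95
```

Call:
play_rows(motion=[{"dp": [-12,14,20],"twist": [0,0,0.12],"fingers": 0},{"dp": [-24,28,45],"twist": [0,0,0.24],"fingers": 0},{"dp": [-36,43,65],"twist": [0,0,0.344],"fingers": 0},{"dp": [-36,43,74],"twist": [0,0,0.344],"fingers": 0},{"dp": [-36,43,74],"twist": [0,0,0.344],"fingers": 0},{"dp": [-36,43,74],"twist": [0,0,0.344],"fingers": 0},{"dp": [-36,43,74],"twist": [0,0,0.344],"fingers": 0},{"dp": [-36,43,74],"twist": [0,0,0.344],"fingers": 0},{"dp": [-36,43,74],"twist": [0,0,0.344],"fingers": 0},{"dp": [-36,43,74],"twist": [0,0,0.344],"fingers": 0}])

```text
time: 37.2
eef_pos: [573.4, -345.1, 205.1]
tcp_rot: [3.142, -0.0, 0.554]
wrist_force: [-0.5, -0.4, 0.6]
grip_width: 1.0
finger_force: 0.0
```

```bash
python3 - <<'E'
from h import *
c=cam('wrist'); packs(c); cv2.imwrite('pics/w7.png',c['image'])
go(573.5,-345,45,.55)
E
```

```text
green [ 584.  -372.7   38.6   34.9   33.6 1414. ] z 68.4 brass 495 [ 606. -360.   42.] white 12 [ 544. -383.   42.]
blue [ 555.4  -53.4   46.6   22.1   30.6 1027. ] z 71.8 brass 0  white 0 
dp [0.2, -0.0, 160.0] tw [-0.0, 0.0, 0.004] at [ 573.4 -345.1  205. ] [-3.142  0.     0.554] F [-0.7  0.7  0.5] g 1.0 t 37.25
```

View pics/w7.png

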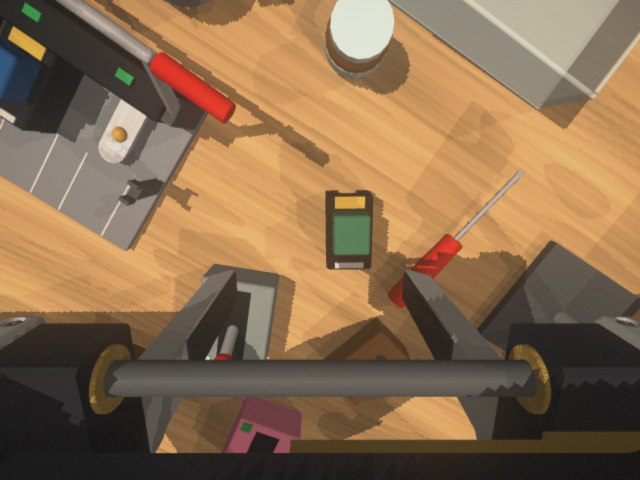

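Call:
play_rows(motion=[{"dp": [-3,15,10],"twist": [0,0,0],"fingers": 0.35},{"dp": [-5.6,29.3,40],"twist": [0,0,-0.01],"fingers": 0.35},{"dp": [-5.6,29.3,90],"twist": [0,0,-0.01],"fingers": 0.35},{"dp": [-5.6,29.3,130],"twist": [0,0,-0.01],"fingers": 0.35},{"dp": [-5.6,29.3,152],"twist": [0,0,-0.01],"fingers": 0.35},{"dp": [-5.6,29.3,160],"twist": [0,0,-0.01],"fingers": 0.35},{"dp": [-5.6,29.3,160],"twist": [0,0,-0.01],"fingers": 0.8},{"dp": [-5.6,29.3,160],"twist": [0,0,-0.01],"fingers": 0.8},{"dp": [-5.6,29.3,160],"twist": [0,0,-0.01],"fingers": 0.8},{"dp": [-5.6,29.3,160],"twist": [0,0,-0.01],"fingers": 0.8}])

```text
time: 38.5
eef_pos: [584.6, -373.4, 46.4]
tcp_rot: [3.139, -0.001, 0.564]
wrist_force: [0.3, 0.2, 5.6]
grip_width: 0.382
finger_force: 35.0
```

```bash
python3 - <<'E'
from h import *
print(dk(-67,-85)); go(*dk(-69,-85),130,DA)
E
```

```text
[ 471.80989268 -121.7598582 ]
dp [37.6, -274.0, -84.2] tw [0.002, -0.001, 0.618] at [ 584.6 -373.4   46.4] [ 3.139e+00 -1.000e-03  5.640e-01] F [0.3 0.2 5.6] g 0.382 t 38.5
```

Call:
play_rows(motion=[{"dp": [0,0,-35],"twist": [0,0,0],"fingers": 0.8},{"dp": [0,0,-80],"twist": [0,0,0],"fingers": 0.8},{"dp": [4,-30,-100],"twist": [0,0,0.06],"fingers": 0.8},{"dp": [10,-75,-100],"twist": [0,0,0.17],"fingers": 0.8},{"dp": [16,-120,-100],"twist": [0,0,0.28],"fingers": 0.8},{"dp": [22,-165,-100],"twist": [0,0,0.39],"fingers": 0.8},{"dp": [28,-210,-95],"twist": [0,0,0.5],"fingers": 0.8},{"dp": [34,-250,-90],"twist": [0,0,0.58],"fingers": 0.8},{"dp": [37.6,-274,-84],"twist": [0,0,0.618],"fingers": 0.8},{"dp": [37.6,-274,-84],"twist": [0,0,0.618],"fingers": 0.8}])

```text
time: 39.75
eef_pos: [468.5, -120.0, 128.6]
tcp_rot: [-3.141, 0.002, -0.053]
wrist_force: [-0.0, 0.6, -5.3]
grip_width: 0.379
finger_force: 35.0
```

```bash
python3 - <<'E'
from h import *
c=prep(-85); cv2.imwrite('pics/w8.png',c['image']); go(*dk(-69,-85),57,DA)
E
```

```text
green [ 468.5 -119.9   34.7   40.    87.3 4909. ] z 151.1 brass 0  white 0 
orange [ 495.7 -121.    29.4   12.1   88.4 1003. ] z 124.8 brass 0  white 0 
rail -85 v range [-97.8 -71.1] u min -29.0 2387
tcp dock [-69.3 -84.9]
dp [2.3, 0.1, 73.1] tw [-0.0, 0.0, -3.141] at [ 469.5 -121.5  129.1] [ 3.142  0.    -0.053] F [-0.  -0.3 -4.8] g 0.376 t 39.85
dp [0.3, 0.1, 72.1] tw [0.0, 0.0, 0.001] at [ 469.5 -121.5  129.1] [ 3.142  0.    -0.053] F [-0.  -0.3 -4.8] g 0.376 t 39.85
```

View pics/w8.png

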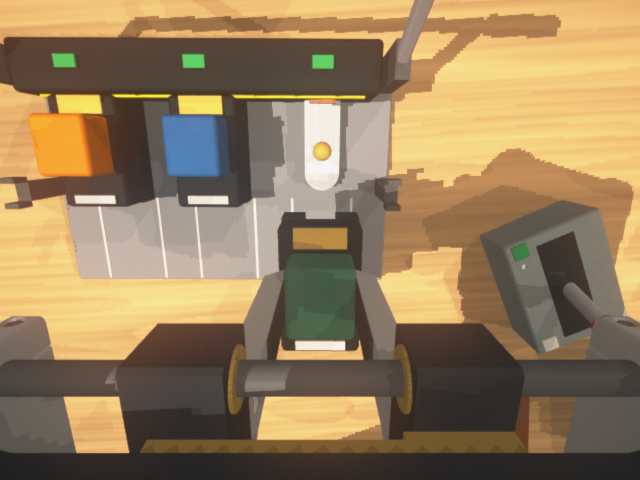

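Call:
play_rows(motion=[{"dp": [0,0.6,30],"twist": [0,0,0],"fingers": 0.8},{"dp": [0,0.6,50],"twist": [0,0,0],"fingers": 0.8},{"dp": [0,0.6,62],"twist": [0,0,0],"fingers": 0.8},{"dp": [0,0.6,68],"twist": [0,0,0],"fingers": 0.8},{"dp": [0,0.6,71],"twist": [0,0,0],"fingers": 0.8},{"dp": [0,0.6,71.7],"twist": [0,0,0],"fingers": 0.8},{"dp": [0,0.6,71.7],"twist": [0,0,0],"fingers": 0.8},{"dp": [0,0.6,71.7],"twist": [0,0,0],"fingers": 0.8},{"dp": [0,0.6,71.7],"twist": [0,0,0],"fingers": 0.8},{"dp": [0,0.6,71.7],"twist": [0,0,0],"fingers": 0.8}])

```text
time: 41.1
eef_pos: [469.4, -121.9, 57.4]
tcp_rot: [3.142, -0.0, -0.054]
wrist_force: [0.2, 0.2, -4.2]
grip_width: 0.381
finger_force: 35.0
```

Call:
play_rows(motion=[{"dp": [4,0,0],"twist": [0,0,0],"fingers": 0.8},{"dp": [8,0,0],"twist": [0,0,0],"fingers": 0.8},{"dp": [12,0,0],"twist": [0,0,0],"fingers": 0.8},{"dp": [16,0,0],"twist": [0,0,0],"fingers": 0.8},{"dp": [21,0,0],"twist": [0,0,0],"fingers": 0.8},{"dp": [26,0,0],"twist": [0,0,0],"fingers": 0.8},{"dp": [32,0,0],"twist": [0,0,0],"fingers": 0.8},{"dp": [38,0,0],"twist": [0,0,0],"fingers": 0.8},{"dp": [44,0,0],"twist": [0,0,0],"fingers": 0.8},{"dp": [44,0,0],"twist": [0,0,0],"fingers": 0.8}])

```text
time: 42.35
eef_pos: [513.6, -124.3, 57.3]
tcp_rot: [-3.142, -0.0, -0.054]
wrist_force: [-0.2, 0.3, -5.0]
grip_width: 0.38
finger_force: 35.0
```

Call:
play_rows(motion=[{"dp": [5,0,0],"twist": [0,0,0],"fingers": 0.8},{"dp": [10,0,0],"twist": [0,0,0],"fingers": 0.8},{"dp": [15,0,0],"twist": [0,0,0],"fingers": 0.8},{"dp": [20,0,0],"twist": [0,0,0],"fingers": 0.8},{"dp": [24,0,0],"twist": [0,0,0],"fingers": 0.8},{"dp": [27,0,0],"twist": [0,0,0],"fingers": 0.8},{"dp": [30,0,0],"twist": [0,0,0],"fingers": 0.8},{"dp": [32,0,0],"twist": [0,0,0],"fingers": 0.8},{"dp": [34,0,0],"twist": [0,0,0],"fingers": 0.8},{"dp": [34,0,0],"twist": [0,0,0],"fingers": 0.8}])

```text
time: 43.6
eef_pos: [545.9, -125.9, 56.8]
tcp_rot: [-3.141, 0.004, -0.054]
wrist_force: [-7.6, 0.6, -1.2]
grip_width: 0.382
finger_force: 35.0
```

Call:
play_rows(motion=[{"dp": [1,0,0],"twist": [0,0,0],"fingers": 0.8},{"dp": [2,0,0],"twist": [0,0,0],"fingers": 0.8},{"dp": [2,0,0],"twist": [0,0,0],"fingers": 0.8},{"dp": [-1,0,0],"twist": [0,0,0],"fingers": 0.4},{"dp": [-1,0,0],"twist": [0,0,0],"fingers": 0.4},{"dp": [-1,0,0],"twist": [0,0,0],"fingers": 0.4},{"dp": [-1,0,-15],"twist": [0,0,0],"fingers": 0.4},{"dp": [-1,0,-60],"twist": [0,0,0],"fingers": 0.4},{"dp": [-10,0,-120],"twist": [0,0,0],"fingers": 0.4},{"dp": [-40,0,-180],"twist": [0,0,0],"fingers": 0.4}])

```text
time: 44.85
eef_pos: [509.2, -124.0, 236.2]
tcp_rot: [3.141, -0.001, -0.054]
wrist_force: [0.4, -0.6, 1.3]
grip_width: 0.599
finger_force: 0.0
```

```bash
cat >> h.py <<'E'
def homes(c):
    P,I,r,q=cloud(c); h=cv2.cvtColor(I[:,None],cv2.COLOR_BGR2HSV)[:,0]
    d=P[:,:2]-O; u=d@[np.cos(DA),np.sin(DA)]; v=d@[-np.sin(DA),np.cos(DA)]
    for y in (85,0,-85):
        m=(abs(v-y)<19)&(u>-35)&(u<50)&(P[:,2]>72)&(P[:,2]<86)&(h[:,1]>60)
        if m.sum()>30: print('lane',y,'block u',np.round(np.percentile(u[m],[2,98]),1),m.sum())
E
python3 - <<'E'
from h import *
c=cam('wrist'); c=cam('wrist'); homes(c)
P,I,r,q=cloud(c); h=cv2.cvtColor(I[:,None],cv2.COLOR_BGR2HSV)[:,0]
t=dk(92,-167); m=mask_red(h)&(np.linalg.norm(P[:,:2]-t,axis=1)<60)&(P[:,2]>90); print('sleeve',rect(P[m]),P[m][:,2].max(),np.median(P[m],0),t)
go(*dk(92,-167),200,DA+np.pi/2)
E
```

```text
lane 85 block u [-12.3  26.3] 1477
lane 0 block u [-12.4  25.4] 1388
lane -85 block u [-12.4  25.4] 1347
sleeve [ 626.  -214.2   55.4   15.6   86.9 1632. ] 151.7340620655506 [ 625.12080113 -213.19201348  147.95208196] [ 626.1522787  -212.22215907]
dp [120.6, 81.2, 42.2] tw [0.01, -0.006, -1.571] at [ 509.8 -124.5  240.8] [ 3.139 -0.01  -0.054] F [ 0.4 -0.6 -0.8] g 0.599 t 44.95
```

Call:
play_rows(motion=[{"dp": [0,10,0],"twist": [0,0,-0.16],"fingers": 0.4},{"dp": [10,20,0],"twist": [0,0,-0.32],"fingers": 0.4},{"dp": [25,30,0],"twist": [0,0,-0.48],"fingers": 0.4},{"dp": [40,40,0],"twist": [0,0,-0.64],"fingers": 0.4},{"dp": [55,50,0],"twist": [0,0,-0.8],"fingers": 0.4},{"dp": [70,60,0],"twist": [0,0,-0.96],"fingers": 0.4},{"dp": [85,70,0],"twist": [0,0,-1.12],"fingers": 0.4},{"dp": [100,78,5],"twist": [0,0,-1.28],"fingers": 0.4},{"dp": [112,82,10],"twist": [0,0,-1.43],"fingers": 0.4},{"dp": [121,83,20],"twist": [0,0,-1.571],"fingers": 0.4}])

```text
time: 46.2
eef_pos: [626.2, -213.8, 213.7]
tcp_rot: [3.141, 0.0, 1.521]
wrist_force: [0.5, -0.2, 0.4]
grip_width: 0.598
finger_force: 0.0
```

```bash
python3 - <<'E'
from h import *
go(626.3,-214,124,1.517)
E
```

```text
dp [-0.2, 0.0, 89.7] tw [0.001, 0.0, 0.004] at [ 626.2 -213.8  213.7] [3.141 0.    1.521] F [ 0.5 -0.2  0.4] g 0.598 t 46.2
```

Call:
play_rows(force=25, motion=[{"dp": [0,0,30],"twist": [0,0,0],"fingers": 0.4},{"dp": [0,0,60],"twist": [0,0,0],"fingers": 0.4},{"dp": [0,0,80],"twist": [0,0,0],"fingers": 0.4},{"dp": [0,0,90],"twist": [0,0,0],"fingers": 0.4},{"dp": [0,0,90],"twist": [0,0,0],"fingers": 0.4},{"dp": [0,0,90],"twist": [0,0,0],"fingers": 1},{"dp": [0,0,90],"twist": [0,0,0],"fingers": 1},{"dp": [0,0,90],"twist": [0,0,0],"fingers": 1},{"dp": [0,0,90],"twist": [0,0,0],"fingers": 1},{"dp": [0,0,90],"twist": [0,0,0],"fingers": 1}])

```text
time: 47.45
eef_pos: [625.7, -213.5, 123.4]
tcp_rot: [3.141, 0.0, 1.517]
wrist_force: [1.0, 1.2, 0.5]
grip_width: 0.159
finger_force: 25.0
```

```bash
python3 - <<'E'
from h import *
go(507,-207.7,43.5,1.52)
t0=1.95
for th in np.linspace(t0,0,20)[1:]: print(round(th,3),np.round([0,87*(np.cos(t0)-np.cos(th)),87*(np.sin(t0)-np.sin(th))],1).tolist())
E
```

```text
dp [-0.6, -118.9, 79.8] tw [0.0, 0.0, -0.003] at [ 625.7 -213.5  123.4] [3.141 0.    1.517] F [1.  1.2 0.5] g 0.159 t 47.45
1.847 [0.0, -8.4, -2.9]
1.745 [0.0, -17.1, -4.9]
1.642 [0.0, -26.0, -6.0]
1.539 [0.0, -34.9, -6.1]
1.437 [0.0, -43.8, -5.4]
1.334 [0.0, -52.6, -3.8]
1.232 [0.0, -61.2, -1.2]
1.129 [0.0, -69.4, 2.2]
1.026 [0.0, -77.3, 6.4]
0.924 [0.0, -84.7, 11.4]
0.821 [0.0, -91.5, 17.1]
0.718 [0.0, -97.7, 23.6]
0.616 [0.0, -103.2, 30.6]
0.513 [0.0, -108.0, 38.1]
0.411 [0.0, -112.0, 46.1]
0.308 [0.0, -115.1, 54.5]
0.205 [0.0, -117.4, 63.1]
0.103 [0.0, -118.7, 71.9]
0.0 [0.0, -119.2, 80.8]
```

Call:
play_rows(motion=[{"dp": [0,-8.4,-2.9],"twist": [0,0,0],"fingers": 1},{"dp": [0,-17.1,-4.9],"twist": [0,0,0],"fingers": 1},{"dp": [0,-26,-6],"twist": [0,0,0],"fingers": 1},{"dp": [0,-34.9,-6.1],"twist": [0,0,0],"fingers": 1},{"dp": [0,-43.8,-5.4],"twist": [0,0,0],"fingers": 1},{"dp": [0,-52.6,-3.8],"twist": [0,0,0],"fingers": 1},{"dp": [0,-61.2,-1.2],"twist": [0,0,0],"fingers": 1},{"dp": [0,-69.4,2.2],"twist": [0,0,0],"fingers": 1},{"dp": [0,-77.3,6.4],"twist": [0,0,0],"fingers": 1},{"dp": [0,-84.7,11.4],"twist": [0,0,0],"fingers": 1}])

```text
time: 48.7
eef_pos: [541.0, -208.8, 111.9]
tcp_rot: [3.141, -0.0, 1.517]
wrist_force: [5.0, 2.3, 2.0]
grip_width: 0.159
finger_force: 25.0
```

Call:
play_rows(motion=[{"dp": [0,-6.8,5.7],"twist": [0,0,0],"fingers": 1},{"dp": [0,-13,12.2],"twist": [0,0,0],"fingers": 1},{"dp": [0,-18.5,19.2],"twist": [0,0,0],"fingers": 1},{"dp": [0,-23.3,26.7],"twist": [0,0,0],"fingers": 1},{"dp": [0,-27.3,34.7],"twist": [0,0,0],"fingers": 1},{"dp": [0,-30.4,43.1],"twist": [0,0,0],"fingers": 1},{"dp": [0,-32.7,51.7],"twist": [0,0,0],"fingers": 1},{"dp": [0,-34,60.5],"twist": [0,0,0],"fingers": 1},{"dp": [0,-34.5,69.4],"twist": [0,0,0],"fingers": 1},{"dp": [0,-34.5,70.5],"twist": [0,0,0],"fingers": 1}])

```text
time: 49.95
eef_pos: [506.8, -207.4, 41.4]
tcp_rot: [3.141, 0.001, 1.517]
wrist_force: [1.9, 2.4, 15.0]
grip_width: 0.162
finger_force: 25.0
```

Call:
play_rows(motion=[{"dp": [0,0,2],"twist": [0,0,0],"fingers": 1},{"dp": [0,0,2],"twist": [0,0,0],"fingers": 1},{"dp": [0,0,2],"twist": [0,0,0],"fingers": 1},{"dp": [0,0,0],"twist": [0,0,0],"fingers": 0.4},{"dp": [0,0,0],"twist": [0,0,0],"fingers": 0.4},{"dp": [0,0,0],"twist": [0,0,0],"fingers": 0.4},{"dp": [0,0,-20],"twist": [0,0,0],"fingers": 0.4},{"dp": [0,0,-60],"twist": [0,0,0],"fingers": 0.4},{"dp": [0,0,-100],"twist": [0,0,0],"fingers": 0.4},{"dp": [0,0,-105],"twist": [0,0,0],"fingers": 0.4}])

```text
time: 51.2
eef_pos: [507.4, -207.5, 148.6]
tcp_rot: [3.138, 0.002, 1.517]
wrist_force: [0.2, 0.4, -0.9]
grip_width: 0.603
finger_force: 0.0
```

```bash
python3 - <<'E'
from h import *
c=cam('wrist'); c=cam('wrist'); P,I,r,q=cloud(c); h=cv2.cvtColor(I[:,None],cv2.COLOR_BGR2HSV)[:,0]
m=mask_red(h)&(np.linalg.norm(P[:,:2]-[510,-207],axis=1)<45)&(P[:,2]>40); print('sleeve',rect(P[m]),P[m][:,2].max(),np.median(P[m],0))
c=cam('scene'); cv2.imwrite('pics/s9.png',cv2.resize(c['image'][170:340,130:400],None,fx=2.9,fy=2.9)); homes(c)
# push point for 'on': box u=-68
B=np.array([422,-324]);e=np.array([.927,.375]); print(B-70*e)
go(*(B-70*e),160,.386)
E
```

```text
sleeve [ 507.1 -207.4   54.9   15.3   86.5 1298. ] 70.36377724693128 [ 506.92155212 -205.06616115   67.10268756]
lane 85 block u [-12.3  28. ] 134
lane 0 block u [-10.9  26.2] 119
lane -85 block u [-11.6  28.5] 167
[ 357.11 -350.25]
dp [-151.1, -141.1, -14.6] tw [-0.001, 0.0, 1.131] at [ 506.2 -206.9  145.3] [-3.14  -0.     1.517] F [0.5 0.3 0.3] g 0.596 t 51.35
```

View pics/s9.png

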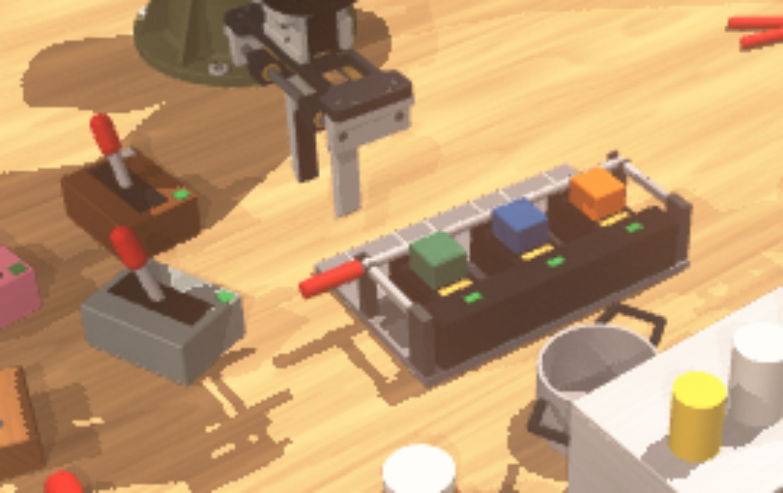

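Call:
play_rows(motion=[{"dp": [-16,-14,-20],"twist": [0,0,0.14],"fingers": 1},{"dp": [-34,-30,-20],"twist": [0,0,0.28],"fingers": 1},{"dp": [-52,-48,-20],"twist": [0,0,0.42],"fingers": 1},{"dp": [-70,-66,-20],"twist": [0,0,0.57],"fingers": 1},{"dp": [-90,-84,-20],"twist": [0,0,0.71],"fingers": 1},{"dp": [-110,-104,-18],"twist": [0,0,0.85],"fingers": 1},{"dp": [-130,-122,-16],"twist": [0,0,0.99],"fingers": 1},{"dp": [-148,-137,-15],"twist": [0,0,1.131],"fingers": 1},{"dp": [-151,-141,-15],"twist": [0,0,1.131],"fingers": 1},{"dp": [-151,-141,-15],"twist": [0,0,1.131],"fingers": 1}])

```text
time: 52.6
eef_pos: [357.6, -349.8, 160.7]
tcp_rot: [-3.14, 0.0, 0.389]
wrist_force: [0.1, -0.1, -0.2]
grip_width: 0.001
finger_force: 0.0
```

```bash
python3 - <<'E'
from h import *
go(357,-350,82,.386)
c=cam('wrist'); P,I,r,q=cloud(c); h=cv2.cvtColor(I[:,None],cv2.COLOR_BGR2HSV)[:,0]
m=(np.linalg.norm(P[:,:2]-[357,-350],axis=1)<90)&(P[:,2]>50)&(P[:,2]<125)&mask_red(h)
k=np.zeros((480,640),np.uint8); k[r[m],q[m]]=1
n,l,st,ce=cv2.connectedComponentsWithStats(k)
for i in range(1,n):
    if st[i,4]>100: j=l[r,q]==i; print(np.round(P[j].mean(0)),P[j].min(0).round(),P[j].max(0).round())
lever()
E
```

```text
dp [-0.6, 0.0, 78.7] tw [-0.001, 0.0, 0.003] at [ 357.6 -349.8  160.7] [-3.14   0.     0.389] F [ 0.1 -0.1 -0.2] g 0.001 t 52.6
[ 398. -333.   98.] [ 384. -345.   78.] [ 412. -322.  108.]
scene lever 125 [ 403. -339.   94.] u -23.2
```

Call:
play_rows(motion=[{"dp": [0,0,40],"twist": [0,0,0],"fingers": 1},{"dp": [0,0,68],"twist": [0,0,0],"fingers": 1},{"dp": [0,0,78],"twist": [0,0,0],"fingers": 1},{"dp": [10,0,78],"twist": [0,0,0],"fingers": 1},{"dp": [22,0,78],"twist": [0,0,0],"fingers": 1},{"dp": [34,0,78],"twist": [0,0,0],"fingers": 1},{"dp": [46,0,78],"twist": [0,0,0],"fingers": 1},{"dp": [58,0,78],"twist": [0,0,0],"fingers": 1},{"dp": [70,0,78],"twist": [0,0,0],"fingers": 1},{"dp": [70,0,78],"twist": [0,0,0],"fingers": 1}])

```text
time: 54.0
eef_pos: [423.2, -323.4, 83.2]
tcp_rot: [-3.141, -0.0, 0.387]
wrist_force: [0.1, -0.5, -0.8]
grip_width: 0.003
finger_force: 0.0
```

Call:
play_rows(motion=[{"dp": [-8,0,0],"twist": [0,0,0],"fingers": 1},{"dp": [-15,0,-20],"twist": [0,0,0],"fingers": 1},{"dp": [-15,0,-60],"twist": [0,0,0],"fingers": 1},{"dp": [-15,0,-110],"twist": [0,0,0],"fingers": 1},{"dp": [-15,0,-160],"twist": [0,0,0],"fingers": 1},{"dp": [-15,0,-190],"twist": [0,0,0],"fingers": 1},{"dp": [-15,0,-200],"twist": [0,0,0],"fingers": 1},{"dp": [-15,0,-200],"twist": [0,0,0],"fingers": 1},{"dp": [-15,0,-200],"twist": [0,0,0],"fingers": 1},{"dp": [-15,0,-200],"twist": [0,0,0],"fingers": 1}])

```text
time: 55.25
eef_pos: [408.4, -329.4, 282.3]
tcp_rot: [-3.14, 0.001, 0.386]
wrist_force: [-0.2, -0.0, -0.8]
grip_width: 0.006
finger_force: 0.0
```

```bash
python3 - <<'E'
from h import *
lever(); c=cam('scene'); homes(c); cv2.imwrite('pics/s10.png',c['image']); go(400,-330,280,.386)
E
```

```text
scene lever 95 [ 455. -319.   96.] u 32.0
side lever 53 [ 442. -310.   95.] u 23.3
lane 85 block u [-13.1  29.3] 144
lane 0 block u [-11.1  26.2] 117
lane -85 block u [-9.4 26.6] 157
dp [-8.2, -2.7, 2.9] tw [-0.001, 0.0, -0.0] at [ 408.6 -329.5  282.9] [-3.141  0.     0.386] F [ 0.2 -0.1  0.3] g 0.007 t 55.4
```

View pics/s10.png

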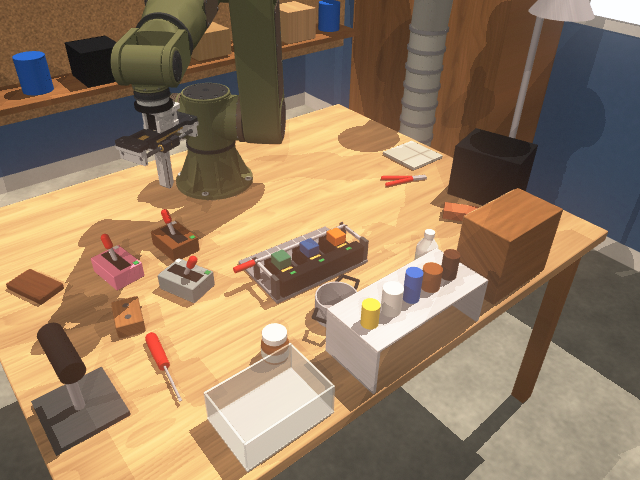

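```bash
python3 -c "
from bench import manip
print(manip.sign_off())"
```

```text
the job is handed in; nothing more can be done
None
```

The job is handed in: with the isolator off and the bar open I slid all three packs home, then closed the bar into its catch and switched the isolator on. The last camera views and measurements showed all of this, but the hand-in gave no verdict. One mistyped move with the grip still round the blue pack ran the gripper forward against the dock (about 23 N at the wrist), and the pack still measured fully home afterwards.

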